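# Square a pasted plaque against the peg and weight it down

## Robot

A 7-joint arm with a two-finger parallel gripper is mounted at the origin on the work surface. World frame = base frame: x ahead of the robot, y to its left, z up, the work surface at z = 0. Lengths are in m, angles in rad, forces in N, time in s.
With the tool pointing down it reaches from about 0.4 to 0.85 m from the base axis. Payload 10.4 kg.
Tool frame: the origin (TCP) lies at the very end of the fingers, on their centre line; the grasp point (between the pads) lies 19 mm behind it; y points along the fingers, x is the direction in which the jaws open and shut, and the axes are right-handed (so a half turn about y gives the same grasp; the last joint's range is limited). The gripper opens to 87 mm and grips with 3 to 60 N. Pads are 19 mm wide; open, the fingers measure 117 mm over their backs; the gripper's body (75 mm by 190 mm) begins 51 mm behind the grasp point.
Start: joints at [-1.354, 0.332, -0.065, 1.46, 0.022, 1.35, -0.088], TCP at [0.148, 0.607, 0.223] pointing down, gripper open.
Joint ranges: [-2.6, 2.6], [-0.5, 2.12], [-1.47, 1.34], [0.16, 2.42], [-1.27, 4.41], [0.06, 2.06], [-2.6, 2.6]. Speed limits (rad/s): [2.22, 2.22, 2.79, 2.79, 3.14, 3.14, 3.14].

## Interface

Orientations are given as a unit quaternion [x, y, z, w].
In Python, from bench import readout, vision, r gives the robot as it stands.
- The arm moves only by the tool arm_command, never from a script. Its argument "targets" is a list that holds one entry, the list of rows, each a list of 6 numbers: the shift along the tool's x, y, z in m, then the turn, a rotation vector about the tool's x, y, z in degrees. A call has 1 to 12 rows; each row shifts and turns the commanded pose from where the row before left it, along the tool's axes as they then stand; what a row does not reach is not made up. A row lasts 1/12 s, in which the tool goes at most 41.7 mm and 7.16 degrees, less where a joint would pass 70% of its speed; a pose out of reach is approached as far as the arm can. A call is refused whole if a number of a shift passes 0.0417 or a number of a turn 7.16, either way. A call with a gripper value outside its range is refused whole. "hand" is the opening, from 0 (shut) to 1 (fully open), set as the call begins (left out, the last holds). The fingers move at their own pace and stop on an object; "grip_force" is the grip in N (left out, the last holds). Time passes only in rows, so rows that do not move let the fingers close. It gives the time, the measured TCP pose, the force and the opening at its end, in the units of the state.
- readout.read_state(): the state, without advancing time (a new reading comes with each control period).
- vision.camera(name): name is "scene" or "side" or "wrist"; returns a dict with "pixels" (420x560x3 uint8, blue, green, red), "fovy" (degrees; the focal length in pixels is half the picture's height over the tangent of half this angle, whatever the lens; pixels are square), "cx", "cy" (the principal point, pixels), "R" (3x3) and "t" (3): a world point X has camera coordinates R X + t; the wrist camera has in their place "mount" (4x4, takes a point from camera to tool coordinates, whose origin is the TCP and whose axes are the tool frame's). Camera axes: x right, y down, z forward; pixel columns grow to the right and rows downward; lengths in m; the calibration is good to about 2 mm. A picture is of the moment at which its call begins: read the wrist's pose just before it. There is no depth.
- r.close_job(): hands the job in, once; it reports no verdict.
The state is a dict: "time": time; "joint_positions": joint angles; "joint_vel": joint speeds; "joint_torque": joint torques, N m; "ee_pos": TCP position; "eef_rot": TCP orientation; "ft_force": force on the tool from outside, world axes, zero at the start; "torque": the same for the moment, N m; "width": finger opening in m.
Only numpy, scipy, OpenCV 4.12 (cv2) and the standard library are available. Lean on these libraries where they do the work, as an engineer would, in place of code of your own. Each camera call takes 0.05 s, during which the arm holds its last target.

## Task

The freshly pasted plaque lies askew on the pressing board: push its free corner round, with the notched corner opposite bearing on the steel peg, until the plaque is square with the board and still up against the peg, and do this before any weight goes on. Then take every brass weight out of the fitted tray and lay one on each corner of the plaque for as many weights as there are, flat and lengthwise along the long edges, and lay the paste brush level across its white rest, its neck (where the handle meets the wide head) in the saddle. Leave the other things on the desk where they are.

Things in the scene. Friction and masses are not known exactly. Their poses are not given: they have to be found in the camera images.
- board: plywood pressing board fixed to the desk, 240 x 310 x 18 mm (x, y, z), with dark dog holes; origin at the centre of its underside on the desk, so its top is at z = 18 mm; x and y lie along its edges (x roughly away from the robot, y to the left)
- peg (a point): centre of the top of the fixed steel peg (bench dog), 20 mm across, standing 13 mm above the board's top, 58 mm along +x and 88 mm along +y of the board's centre
- plaque: loose wooden plaque, 120 x 180 x 16 mm (x, y, z), 0.3 kg, cream sheet on its face, a 12 mm square notch in each corner. Origin: at underside level, 2 mm inside its outline at the notched +x +y corner: the peg's axis belongs there. Starts 0.3 to 0.55 rad clockwise of square (yaw below the board's), this notch within 5 mm of the peg. Pushed on the -x edge near the -x -y corner it swings about the peg
- plaque_mid (a point): centre of the plaque's upper face, 16 mm above its underside; axes as the plaque's: x across, y along its 180 mm. Square when they are parallel to the board's. It stops when the push stops; a few newtons are enough
- corner_nr (a point): spot on the plaque's upper face where the centre of a weight for the -x -y corner belongs: 40 mm across and 50 mm along from the middle (axes as the plaque's)
- corner_nl (a point): the same for the -x +y corner
- corner_fr (a point): the same for the +x -y corner
- corner_fl (a point): the same for the +x +y corner (by the peg)
- tray: fixed wooden tray, 186 x 140 x 14 mm, with four pockets 72 x 34 mm and 10 mm deep (pocket floor 4 mm above the desk), centred at x = +-43, y = +-38 mm; origin at the centre of its underside
- rest: fixed white ceramic brush rest, 40 x 90 mm (x, y), on the desk; origin at the centre of its underside. A saddle 66 mm wide and 20 mm above the desk runs along its x axis between two lips 12 mm high
- saddle (a point): centre of the rest's saddle floor; the brush lies along its x axis, either way round
- brush: flat paste brush lying on the desk, 210 mm long, 14 mm thick, 80 g: handle 24 mm wide from x = -130 to +10 mm, ferrule and bristles 50 mm wide from x = +10 to +80 mm; origin on the underside at the neck, close to its balance point: the neck belongs on the saddle; z up
- brush_grip (a point): middle of the handle where it can be gripped across its 24 mm, 55 mm behind the neck and 7 mm above the underside
- weight0: brass bar weight, 66 x 28 x 28 mm, about 0.4 kg, square edges, any of its four long faces may be down; origin at its centre, x along its length. Starts in a pocket of the tray along the tray's x axis, standing 18 mm proud of the tray; may be absent
- weight1: brass bar weight, 66 x 28 x 28 mm, about 0.4 kg, square edges, any of its four long faces may be down; origin at its centre, x along its length. Starts in a pocket of the tray along the tray's x axis, standing 18 mm proud of the tray; may be absent
- weight2: brass bar weight, 66 x 28 x 28 mm, about 0.4 kg, square edges, any of its four long faces may be down; origin at its centre, x along its length. Starts in a pocket of the tray along the tray's x axis, standing 18 mm proud of the tray; may be absent
- weight3: brass bar weight, 66 x 28 x 28 mm, about 0.4 kg, square edges, any of its four long faces may be down; origin at its centre, x along its length. Starts in a pocket of the tray along the tray's x axis, standing 18 mm proud of the tray; may be absent
- seal_dish: bystander: round ceramic seal-paste dish, 58 mm across, 26 mm high
- seal_a: bystander: upright stone seal 24 x 24 x 58 mm
- seal_b: bystander: upright stone seal 30 x 20 x 45 mm
- spatula: bystander: bamboo spatula, 150 x 16 x 5 mm, lying on the board beyond the plaque
- ink_cup: bystander: glass cup, 70 mm across, 80 mm high, beyond the board
- ink_bottle: bystander: black ink bottle, 60 mm across, 120 mm high, beyond the board
- ink_stick: bystander: black ink stick, 95 x 24 x 11 mm, lying on the desk beyond the board
Things that resemble listed ones, but are neither listed nor needed, are in the scene too. Leave any pink or purple look-alike of the weight1 alone.

How it is judged:
On the way:
1. the plaque is square with the board (0.05 rad), its corner against the peg (12 mm), at rest and with no weight on it yet (angle between the x axis of plaque_mid and the x axis of board, either way round below 0.05 rad and horizontal distance between plaque and peg below 0.012 m and linear speed of plaque below 0.01 m/s and horizontal distance between each of weight0, weight1, weight2, weight3 and plaque_mid above 0.1 m), for 0.3 s.
At the end, for the whole second after the job is handed in: Plaque within 0.06 rad of square, origin within 12 mm of the peg axis; each weight flat on the plaque, centre within 25 mm of a corner spot of its own, within 0.3 rad of the long edge; brush level in the saddle, neck within 20 mm along and 24 mm across, within 0.4 rad of its x; all at rest (angle between the x axis of plaque_mid and the x axis of board, either way round below 0.06 rad and horizontal distance between plaque and peg below 0.012 m and (horizontal distance between weight0 and corner_nr below 0.025 m or horizontal distance between weight0 and corner_nl below 0.025 m or horizontal distance between weight0 and corner_fr below 0.025 m or horizontal distance between weight0 and corner_fl below 0.025 m) and z of weight0 in the frame of plaque_mid between 0.01 and 0.018 m and angle between the x axis of each of weight0, weight1, weight2, weight3 and the y axis of plaque_mid, either way round below 0.3 rad and linear speed of each of weight0, weight1, weight2, weight3, brush, plaque below 0.02 m/s and (horizontal distance between weight1 and corner_nr below 0.025 m or horizontal distance between weight1 and corner_nl below 0.025 m or horizontal distance between weight1 and corner_fr below 0.025 m or horizontal distance between weight1 and corner_fl below 0.025 m) and z of weight1 in the frame of plaque_mid between 0.01 and 0.018 m and (horizontal distance between weight2 and corner_nr below 0.025 m or horizontal distance between weight2 and corner_nl below 0.025 m or horizontal distance between weight2 and corner_fr below 0.025 m or horizontal distance between weight2 and corner_fl below 0.025 m) and z of weight2 in the frame of plaque_mid between 0.01 and 0.018 m and (horizontal distance between weight3 and corner_nr below 0.025 m or horizontal distance between weight3 and corner_nl below 0.025 m or horizontal distance between weight3 and corner_fr below 0.025 m or horizontal distance between weight3 and corner_fl below 0.025 m) and z of weight3 in the frame of plaque_mid between 0.01 and 0.018 m and horizontal distance between weight0 and weight1 above 0.05 m and horizontal distance between each of weight0, weight1 and weight2 above 0.05 m and horizontal distance between each of weight0, weight1, weight2 and weight3 above 0.05 m and x of brush in the frame of saddle between -0.02 and 0.02 m and y of brush in the frame of saddle between -0.024 and 0.024 m and z of brush in the frame of saddle between -0.004 and 0.006 m and angle between the x axis of brush and the x axis of saddle, either way round below 0.4 rad and angle between the z axis of brush and the z axis of saddle, either way round below 0.15 rad); the robot touches nothing.
It fails at once if a bystander is shifted by more than 40 mm (distance of any of seal_dish, seal_a, seal_b, spatula, ink_cup, ink_bottle, ink_stick from where it was at the start of the episode above 0.04 m).
It fails at once if the plaque's corner leaves the peg by 30 mm (horizontal distance between plaque and peg above 0.03 m).
It fails at once if the plaque is tipped up (angle between plaque_mid's own z axis and vertical above 0.2 rad).
Of weight0, weight1, weight2, weight3 only 3 to 4 are there at a start; the rules pass over those that are not, and their reading is None.
At some moment in a run one of brush, weight0, weight1, weight2, weight3 may be knocked a few centimetres aside while the robot is not near it.
Once in a run the grip may slacken for a moment while it holds something.
It also fails if it takes over 208 s, if anything falls off the work surface, if the arm or the gripper's body presses on something with over 40 N, if the wrist force passes 120 N, or if a joint passes its speed limit or range.

## Working session

There is one attempt and no reset: what is moved stays moved. The work goes in short steps, Python scripts to look and compute and a tool call to move; the robot and the scene stay as the last step left them, time stands still between calls to the robot, and variables do not carry over. Pictures are saved under pics/ and viewed, and the job is handed in when it is done.

Besides the shell and the picture viewer there is one more tool, called after "Call:" as name(argument=value, ...) on one line, values as JSON. arm_command: Moves the arm, as the interface text tells. Its arguments: {"type":"object","properties":{"targets":{"type":"array","items":{"type":"array","items":{"type":"array","items":{"type":"number"}}}},"hand":{"type":"number"},"grip_force":{"type":"number"}},"required":["targets"]}

```bash
ls; mkdir -p pics
python3 - <<'E'
from bench import readout, vision, r
import cv2
print(readout.read_state())
for n in ["scene","side","wrist"]:
    c=vision.camera(n); cv2.imwrite(f"pics/{n}0.png",c["pixels"])
    print(n,{k:v for k,v in c.items() if k!="pixels"})
E
```

```text
pics
{'time': 0.0, 'joint_positions': array([-1.35360615,  0.33285688, -0.06469411,  1.46095924,  0.0215714 ,
        1.34990197, -0.08848497]), 'joint_vel': array([ 0.00084738, -0.00046885,  0.00119764, -0.00093564, -0.00019224,
        0.00170186,  0.00022882]), 'joint_torque': array([ 3.07373721e-04, -6.23260617e+01,  2.47969961e-02, -3.89893520e+01,
       -6.13174983e-02,  3.98454443e-02,  1.65325987e-04]), 'ee_pos': array([0.14834271, 0.6067311 , 0.22175472]), 'eef_rot': array([ 0.55653306,  0.4362245 , -0.43700207, -0.55588517]), 'ft_force': array([ 0.59240223, -0.27190338,  0.42777262]), 'torque': array([-0.02856194, -0.01201682,  0.01709542]), 'width': 0.0871199319755984}
scene {'fovy': 56.97613052210522, 'cx': 277.8353120562508, 'cy': 207.94881195059668, 'R': array([[-0.02832076,  0.99959838,  0.00100728],
       [ 0.79667241,  0.02318004, -0.60396669],
       [-0.60374747, -0.01630232, -0.79700893]]), 't': array([ 0.02247073, -0.37929022,  1.35494135])}
side {'fovy': 56.72428740280659, 'cx': 277.51458540767453, 'cy': 211.15711979689388, 'R': array([[ 0.98654583, -0.16237745, -0.018997  ],
       [-0.11889773, -0.63287086, -0.76507373],
       [ 0.11220807,  0.757039  , -0.64366242]]), 't': array([-0.51366595,  0.09056336,  0.98879767])}
wrist {'fovy': 69.10064049900716, 'cx': 283.09851523048115, 'cy': 212.59902837780425, 'mount': array([[ 9.99999693e-01, -7.83129536e-04, -2.60931250e-05,
        -4.16799295e-04],
       [-1.64553982e-04, -2.42448459e-01,  9.70164274e-01,
        -1.60701602e-01],
       [-7.66090535e-04, -9.70163971e-01, -2.42448513e-01,
         6.63453365e-02],
       [ 0.00000000e+00,  0.00000000e+00,  0.00000000e+00,
         1.00000000e+00]])}
```

View pics/scene0.png

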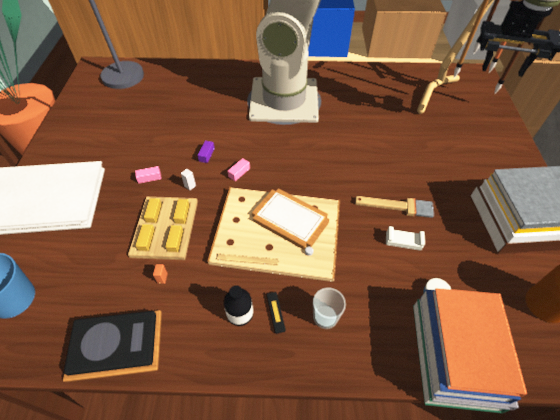

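View pics/side0.png

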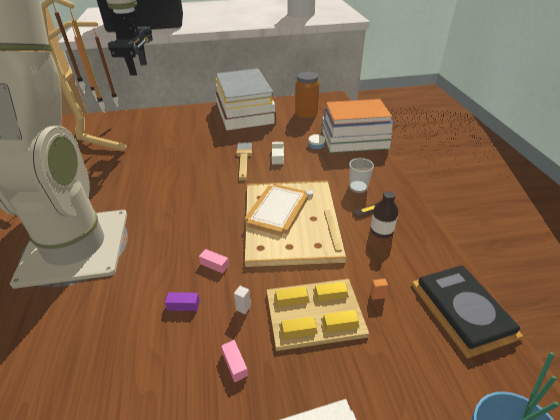

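View pics/wrist0.png

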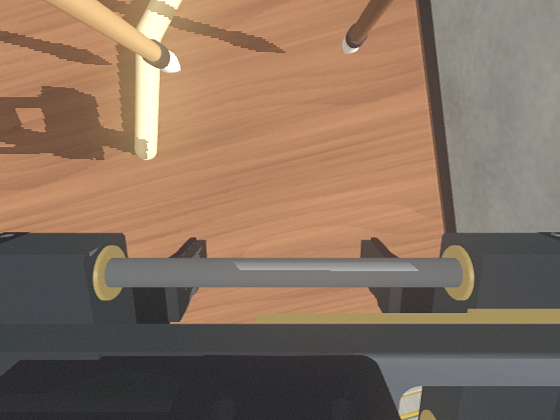

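```bash
cat > h.py <<'E'
import numpy as np, cv2
from scipy.spatial.transform import Rotation as Ro
from bench import readout, vision, r
def cam(n):
    st=readout.read_state(); c=vision.camera(n)
    h=c["pixels"].shape[0]; c["f"]=h/2/np.tan(np.radians(c["fovy"])/2)
    if "mount" in c:
        T=np.eye(4);T[:3,:3]=Ro.from_quat(st["eef_rot"]).as_matrix();T[:3,3]=st["ee_pos"]
        W=np.linalg.inv(T@c["mount"]); c["R"]=W[:3,:3];c["t"]=W[:3,3]
    return c
def p2w(c,u,v,z):
    d=c["R"].T@np.array([(u-c["cx"])/c["f"],(v-c["cy"])/c["f"],1]); o=-c["R"].T@c["t"]
    return o+d*(z-o[2])/d[2]
def w2p(c,X):
    X=np.atleast_2d(X)@c["R"].T+c["t"]; return np.c_[c["cx"]+c["f"]*X[:,0]/X[:,2],c["cy"]+c["f"]*X[:,1]/X[:,2]]
def crop(c,u0,v0,u1,v1,k,name):
    im=cv2.resize(c["pixels"][v0:v1,u0:u1],None,fx=k,fy=k,interpolation=cv2.INTER_CUBIC)
    for u in range((u0+19)//20*20,u1,20):
        cv2.putText(im,str(u),((u-u0)*k,10),0,.35,(0,0,255),1); cv2.line(im,((u-u0)*k,12),((u-u0)*k,18),(0,0,255),1)
    for v in range((v0+19)//20*20,v1,20):
        cv2.putText(im,str(v),(0,(v-v0)*k),0,.35,(0,0,255),1)
    cv2.imwrite("pics/"+name,im)
def overlay(c,polys,name,box=None,k=4):
    u0,v0,u1,v1=box or (0,0,560,420)
    im=cv2.resize(c["pixels"][v0:v1,u0:u1],None,fx=k,fy=k,interpolation=cv2.INTER_CUBIC)
    for P in polys:
        p=(w2p(c,P)-[u0,v0]+.5)*k
        cv2.polylines(im,[np.round(p).astype(int)],True,(255,0,255),1)
    cv2.imwrite("pics/"+name,im)
def rect(cx,cy,yaw,x0,x1,y0,y1,z):
    P=np.array([[x0,y0],[x1,y0],[x1,y1],[x0,y1]]);a=np.array([[np.cos(yaw),-np.sin(yaw)],[np.sin(yaw),np.cos(yaw)]])
    return np.c_[P@a.T+[cx,cy],np.full(4,z)]
def st():
    s=readout.read_state(); print("t",round(s["time"],2),"p",np.round(s["ee_pos"],4),"F",np.round(s["ft_force"],1),"w",round(s["width"],4))
    print(np.round(Ro.from_quat(s["eef_rot"]).as_matrix(),3).tolist(),"q",np.round(s["joint_positions"],2)); return s
E
python3 - <<'E'
from h import *
c=cam("scene")
crop(c,200,175,360,285,5,"a1.png")
crop(c,120,130,260,290,5,"a2.png") if 0 else crop(c,120,185,220,265,7,"a2.png")
crop(c,340,180,450,260,7,"a3.png")
crop(cam("side"),230,170,370,280,5,"a4.png")
E
```

```text
(no output)
```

View pics/a1.png

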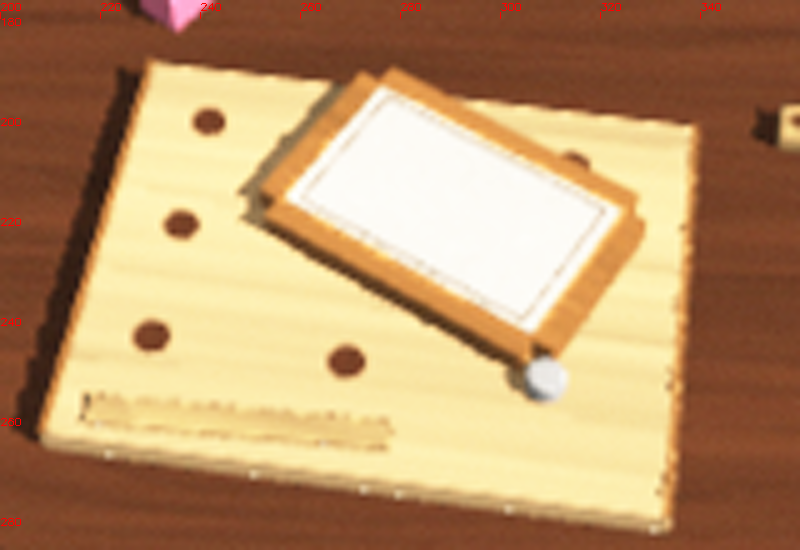

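View pics/a2.png

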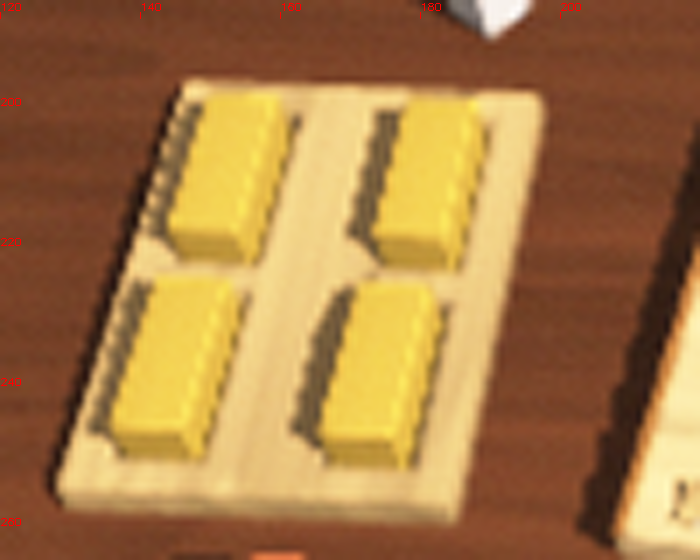

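View pics/a3.png

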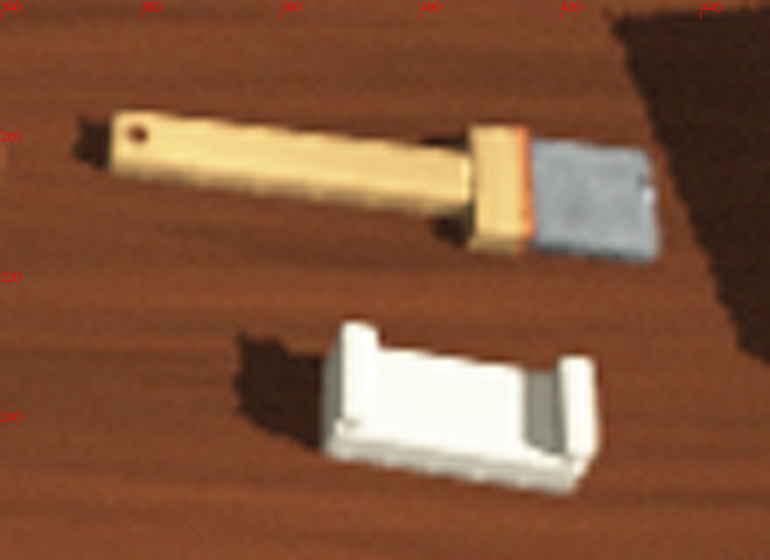

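View pics/a4.png

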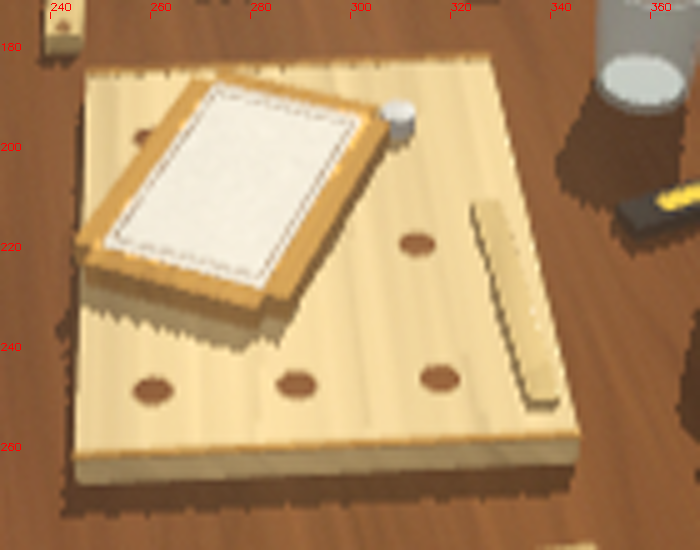

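```bash
cat > fit.py <<'E'
from h import *
from scipy.optimize import least_squares
def fit(obs,x0):
    # obs: list (cam, Nx3 local pts (z world), Nx2 px)
    def res(x):
        o=[]
        for c,L,p in obs:
            L=np.array(L,float);a=x[2];R=np.array([[np.cos(a),-np.sin(a)],[np.sin(a),np.cos(a)]])
            o.append((w2p(c,np.c_[L[:,:2]@R.T+x[:2],L[:,2]])-np.array(p,float)).ravel())
        return np.concatenate(o)
    s=least_squares(res,x0); return s.x,np.abs(s.fun).max()
E
cat > m1.py <<'E'
from fit import *
s=cam("scene"); d=cam("side")
A=lambda pts,k,o:(np.array(pts,float)/k+np.array(o)-0.5+0.5/k)
b=[[-.12,-.155,.018],[-.12,.155,.018],[.12,.155,.018],[.12,-.155,.018]]
sb=A([[148,62],[697,126],[670,519],[43,434]],5,[200,175])
db=A([[75,455],[87,68],[491,57],[579,437]],5,[230,170])
for n,o in (("s",[(s,b,sb)]),("d",[(d,b,db)]),("both",[(s,b,sb),(d,b,db)])): print("board",n,fit(o,[.5,0,0]))
B,_=fit([(s,b,sb),(d,b,db)],[.5,0,0])
R=lambda a:np.array([[np.cos(a),-np.sin(a)],[np.sin(a),np.cos(a)]])
peg=B[:2]+R(B[2])@[.058,.088]; print("peg",peg,"img",p2w(s,*A([545,379],5,[200,175]),.031), p2w(d,*A([398,110],5,[230,170]),.031))
# plaque: outline intersections (virtual corners cut by notch): local with origin 2mm inside +x+y corner
# use notch points: z=.034
def pl(cx,cy): return [cx-.058,cy-.088]
z=.034
pts=[[*pl(-.06,-.078),z],[*pl(-.048,-.09),z],[*pl(-.06,.078),z],[*pl(-.048,.09),z],[*pl(.06,-.078),z],[*pl(.048,-.09),z]]
sp=A([[392,68],[366,72],[637,195],[643,226],[272,215],[262,193]],5,[200,175])
print("plaque s",fit([(s,pts,sp)],[.6,.1,-.4]))
t=[[-.093,-.07,.014],[-.093,.07,.014],[.093,.07,.014],[.093,-.07,.014]]
stt=A([[184,84],[541,94],[460,503],[60,490]],7,[120,185])
T,e=fit([(s,t,stt)],[.5,-.3,0]);print("tray",T,e)
# rest: lips top z .032, outer corners +-.045
rr=[[-.02,-.045,.032],[-.02,.045,.032],[.02,.045,.032],[.02,-.045,.032]]
sr=A([[343,323],[590,358],[592,452],[333,430]],7,[340,180])
print("rest",fit([(s,rr,sr)],[.6,.3,0]))
br=[[-.13,.012,.014],[-.13,-.012,.014],[.01,.025,.014],[.01,-.025,.014],[.08,.025,.014],[.08,-.025,.014]]
sbz=A([[114,112],[114,168],[474,125],[472,240],[652,148],[655,252]],7,[340,180])
# brush x along world +y => yaw ~ +pi/2 ; local +y = -world x (image up)
print("brush",fit([(s,br,sbz)],[.5,.25,1.5]))
E
python3 m1.py
```

```text
board s (array([ 0.55777805, -0.00839637, -0.11895984]), np.float64(0.9893007730788668))
board d (array([ 0.55652668, -0.00362805, -0.126892  ]), np.float64(0.516818375600792))
board both (array([ 0.55682813, -0.00680451, -0.12322883]), np.float64(1.3595254667082486))
peg [0.62520502 0.07339898] img [0.62831409 0.07082743 0.031     ] [0.62417113 0.07542494 0.031     ]
plaque s (array([ 0.6231482 ,  0.0680923 , -0.56579706]), np.float64(1.468657071607879))
tray [ 0.55106467 -0.30481564 -0.00158979] 0.5402879435823991
rest (array([ 0.57771693,  0.31666345, -0.12632792]), np.float64(1.392160738750647))
brush (array([0.46656085, 0.3336229 , 1.45333532]), np.float64(1.239070487188684))
```

```bash
cat > plan.py <<'E'
import sys
from h import *
# plan.py x y z yaw_deg(of jaw axis, mod 180) : deltas in tool frame (translate first, then turn), level correction
s=st(); M=Ro.from_quat(s["eef_rot"]).as_matrix()
a=[float(v) for v in sys.argv[1:]]
d=np.array(a[:3])-s["ee_pos"]; print("shift tool mm",np.round(M.T@d*1000,1), "yaw now",round(np.degrees(np.arctan2(M[1,0],M[0,0])),2))
if len(a)>3:
    y=np.radians(a[3]); best=None
    for k in (0,np.pi):
        X=np.array([np.cos(y+k),np.sin(y+k),0]);Y=np.array([0,0,-1.]);Z=np.cross(X,Y)
        rv=Ro.from_matrix(M.T@np.c_[X,Y,Z]).as_rotvec(degrees=True)
        print("turn deg",np.round(rv,2)," q7 approx", "shift after turn mm",np.round(np.c_[X,Y,Z].T@d*1000,1))
E
python3 plan.py .42 .0 .1 -97
```

```text
t 0.35 p [0.1484 0.6071 0.2224] F [0.2 0.5 0.5] w 0.0871
[[0.237, -0.0, -0.971], [0.971, -0.0, 0.237], [-0.0, -1.0, -0.0]] q [-1.35  0.33 -0.06  1.46  0.02  1.35 -0.09]
shift tool mm [-525.2  122.5 -408. ] yaw now 76.27
turn deg [2.0000e-02 1.7327e+02 0.0000e+00]  q7 approx shift after turn mm [569.4 122.4 343.6]
turn deg [ 0.   -6.73 -0.01]  q7 approx shift after turn mm [-569.4  122.4 -343.6]
```

```bash
python3 plan.py .45 .28 .15 58
```

```text
t 0.35 p [0.1484 0.6071 0.2224] F [0.2 0.5 0.5] w 0.0871
[[0.237, -0.0, -0.971], [0.971, -0.0, 0.237], [-0.0, -1.0, -0.0]] q [-1.35  0.33 -0.06  1.46  0.02  1.35 -0.09]
shift tool mm [-246.1   72.5 -370.6] yaw now 76.27
turn deg [ 0.000e+00  1.827e+01 -1.000e-02]  q7 approx shift after turn mm [-117.5   72.4 -429.1]
turn deg [-2.0000e-02 -1.6173e+02 -1.0000e-02]  q7 approx shift after turn mm [117.5  72.4 429.1]
```

Call:
arm_command(targets=[[[-0.0205,0.006,-0.031,0,0,0],[-0.0205,0.006,-0.031,0,0,0],[-0.0205,0.006,-0.031,0,0,0],[-0.0205,0.006,-0.031,0,0,0],[-0.0205,0.006,-0.031,0,0,0],[-0.0205,0.006,-0.031,0,0,0],[-0.0205,0.006,-0.031,0,0,0],[-0.0205,0.006,-0.031,0,0,0],[-0.0205,0.006,-0.031,0,0,0],[-0.0205,0.006,-0.031,0,0,0],[-0.0205,0.006,-0.031,0,0,0],[-0.0205,0.006,-0.031,0,0,0]]], hand=0)

```text
time: 1.35
ee_pos: [0.4524, 0.2783, 0.1506]
eef_rot: [-0.556, -0.437, 0.436, 0.556]
ft_force: [0.9, 0.8, 0.0]
width: 0.0151
```

```bash
python3 plan.py .421 .007 .1 58
```

```text
t 1.35 p [0.4524 0.2783 0.1506] F [0.9 0.8 0. ] w 0.0151
[[0.237, 0.001, -0.971], [0.971, 0.001, 0.237], [0.001, -1.0, -0.0]] q [-0.84  0.18  0.22  1.82 -0.04  1.15  0.73]
shift tool mm [-271.1   50.4  -33.9] yaw now 76.27
turn deg [1.000e-02 1.827e+01 4.000e-02]  q7 approx shift after turn mm [-246.8   50.6 -117.2]
turn deg [ 6.0000e-02 -1.6173e+02 -2.0000e-02]  q7 approx shift after turn mm [246.8  50.6 117.2]
```

Call:
arm_command(targets=[[[-0.03,0.003,-0.0038,0,0,0],[-0.03,0.003,-0.0038,0,0,0],[-0.03,0.003,-0.0038,0,0,0],[-0.03,0.003,-0.0038,0,0,0],[-0.03,0.003,-0.0038,0,0,0],[-0.03,0.003,-0.0038,0,0,0],[-0.03,0.003,-0.0038,0,0,0],[-0.03,0.003,-0.0038,0,0,0],[-0.031,0.006,-0.0035,0,0,0],[0,0.007,0,0,6.0,0],[0,0.007,0,0,6.0,0],[0,0.007,0,0,6.0,0]]])

```text
time: 2.35
ee_pos: [0.42, 0.0081, 0.0995]
eef_rot: [-0.619, -0.343, 0.342, 0.619]
ft_force: [1.1, 0.4, -0.3]
width: 0.0003
```

```bash
python3 plan.py .421 .007 .025 58
python3 - <<'E'
from h import *
c=cam("scene"); crop(c,200,175,360,285,5,"b1.png")
c=cam("wrist"); cv2.imwrite("pics/b2.png",c["pixels"])
E
```

```text
t 2.35 p [0.42   0.0081 0.0995] F [ 1.1  0.4 -0.3] w 0.0003
[[0.532, 0.001, -0.847], [0.847, 0.001, 0.532], [0.001, -1.0, -0.0]] q [-0.56 -0.03  0.44  2.14  0.01  1.02  0.88]
shift tool mm [-0.5 74.5 -1.4] yaw now 57.89
turn deg [ 0.02 -0.11  0.05]  q7 approx shift after turn mm [-0.4 74.5 -1.4]
turn deg [-8.0000e-02  1.7989e+02  3.0000e-02]  q7 approx shift after turn mm [ 0.4 74.5  1.4]
```

View pics/b2.png

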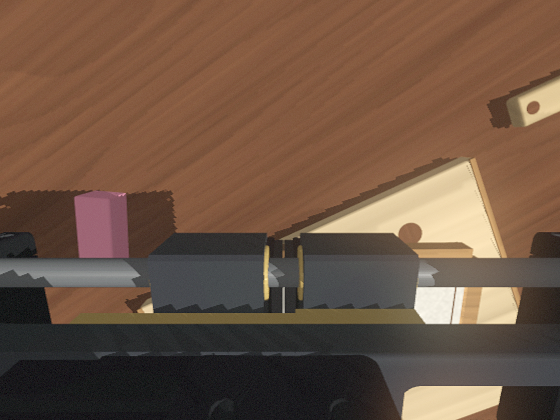

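View pics/b1.png

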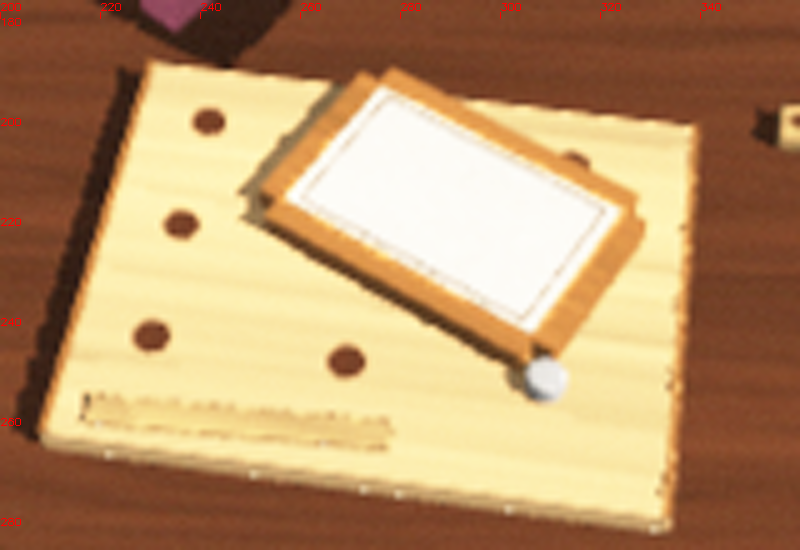

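Call:
arm_command(targets=[[[0,0.015,0,0,0,0],[0,0.015,0,0,0,0],[0,0.015,0,0,0,0],[0,0.015,0,0,0,0],[0,0.014,0,0,0,0],[0,0,0,0,0,0]]])

```text
time: 2.95
ee_pos: [0.4186, 0.0085, 0.024]
eef_rot: [-0.617, -0.344, 0.347, 0.617]
ft_force: [-0.0, 0.5, -0.2]
width: 0.0007
```

Run:
```python
from h import *
st()
c=cam("side"); crop(c,230,170,370,280,5,"b3.png")
print(w2p(c,[.42,.008,.025]))
# push path: finger centre for yaw a (plaque), contact local y
o=np.array([.6231,.0681]);
for a in np.linspace(-.566,-.123,9):
    yl=-.160+.012*(a+.566)/.443
    R=np.array([[np.cos(a),-np.sin(a)],[np.sin(a),np.cos(a)]])
    print(round(a,3),np.round(o+R@[-.118-.0095,yl],4),round(np.degrees(a)+90,1))
```

```text
t 2.95 p [0.4186 0.0085 0.024 ] F [-0.   0.5 -0.2] w 0.0007
[[0.522, -0.003, -0.853], [0.853, -0.001, 0.522], [-0.002, -1.0, 0.002]] q [-0.55  0.11  0.44  2.21 -0.07  0.84  0.95]
[[239.18263314 217.38957764]]
-0.566 [0.4297 0.0014] 57.6
-0.511 [ 0.4344 -0.0079] 60.7
-0.455 [ 0.4396 -0.0168] 63.9
-0.4 [ 0.4451 -0.0255] 67.1
-0.344 [ 0.4511 -0.0338] 70.3
-0.289 [ 0.4574 -0.0417] 73.4
-0.234 [ 0.4641 -0.0493] 76.6
-0.178 [ 0.4711 -0.0564] 79.8
-0.123 [ 0.4784 -0.0631] 83.0
```

View pics/b3.png

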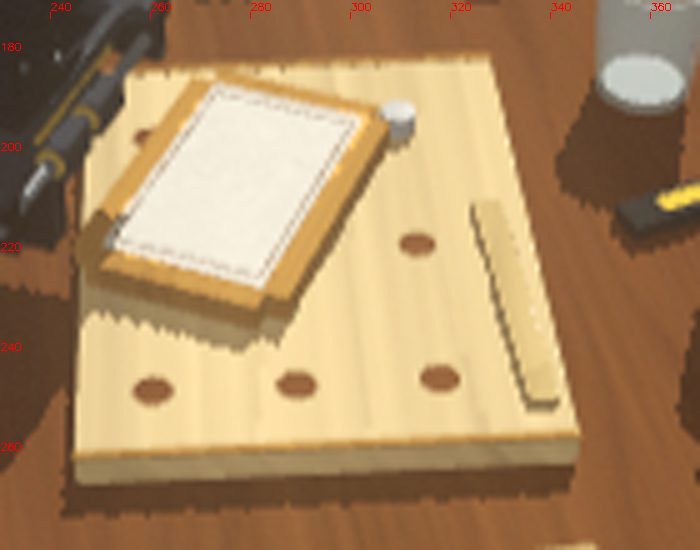

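Call:
arm_command(targets=[[[0,0,-0.004,0,0,0],[0,0,-0.004,0,0,0],[0,0,-0.004,0,0,0],[-0.0028,0,-0.0043,0,-1.6,0],[-0.0028,0,-0.0043,0,-1.6,0],[-0.0028,0,-0.0043,0,-1.6,0],[-0.0028,0,-0.0043,0,-1.6,0],[-0.0028,0,-0.0043,0,-1.6,0],[-0.0028,0,-0.0043,0,-1.6,0],[0,0,0,0,0,0]]])

```text
time: 3.83
ee_pos: [0.4446, -0.0254, 0.0258]
eef_rot: [-0.586, -0.395, 0.396, 0.587]
ft_force: [-5.6, 0.3, 2.0]
width: 0.0005
```

Run:
```python
from h import *
st()
c=cam("scene"); crop(c,200,175,360,285,5,"b4.png")
```

```text
t 3.83 p [ 0.4446 -0.0254  0.0258] F [-5.6  0.3  2. ] w 0.0005
[[0.375, -0.002, -0.927], [0.927, 0.0, 0.375], [-0.001, -1.0, 0.002]] q [-0.47  0.17  0.46  2.14 -0.1   0.85  1.23]
```

View pics/b4.png

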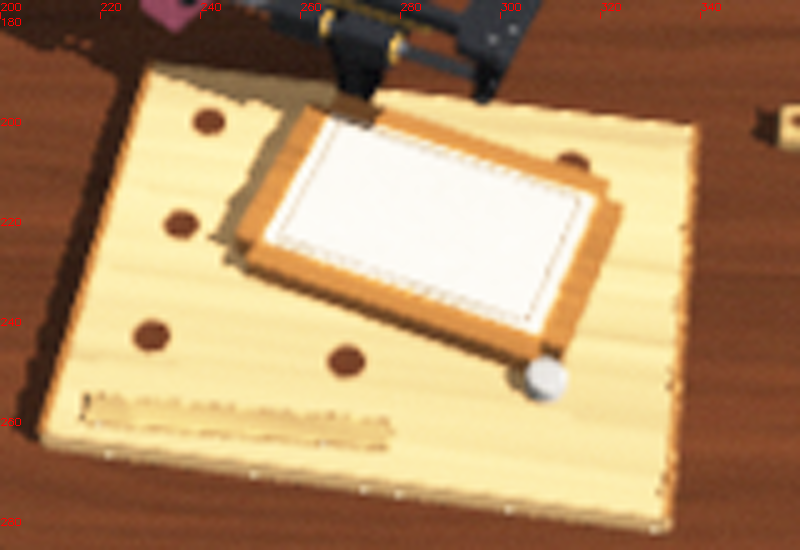

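Call:
arm_command(targets=[[[-0.0028,0,-0.0043,0,-1.6,0],[-0.0028,0,-0.0043,0,-1.6,0],[-0.0028,0,-0.0043,0,-1.6,0],[-0.0028,0,-0.0043,0,-1.6,0],[-0.0028,0,-0.0043,0,-1.6,0],[-0.0028,0,-0.0043,0,-1.6,0],[-0.0028,0,-0.0043,0,-1.6,0],[-0.0028,0,-0.0043,0,-1.6,0],[-0.0028,0,-0.0043,0,-1.6,0],[0,0,0,0,0,0],[0,0,0,0,0,0]]])

```text
time: 4.8
ee_pos: [0.472, -0.062, 0.0248]
eef_rot: [-0.532, -0.462, 0.467, 0.534]
ft_force: [-4.6, -1.9, -0.5]
width: 0.0002
```

Run:
```python
from h import *
st()
c=cam("scene"); crop(c,200,175,360,285,5,"b5.png")
c=cam("side"); crop(c,230,170,370,280,5,"b6.png")
```

```text
t 4.8 p [ 0.472  -0.062   0.0248] F [-4.6 -1.9 -0.5] w 0.0002
[[0.137, -0.007, -0.991], [0.991, -0.002, 0.137], [-0.003, -1.0, 0.007]] q [-0.37  0.24  0.45  2.06 -0.13  0.87  1.58]
```

View pics/b5.png

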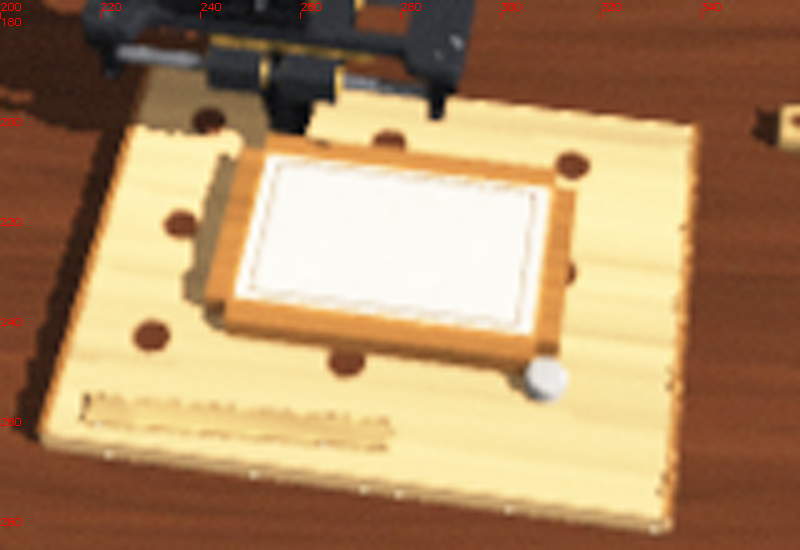

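View pics/b6.png

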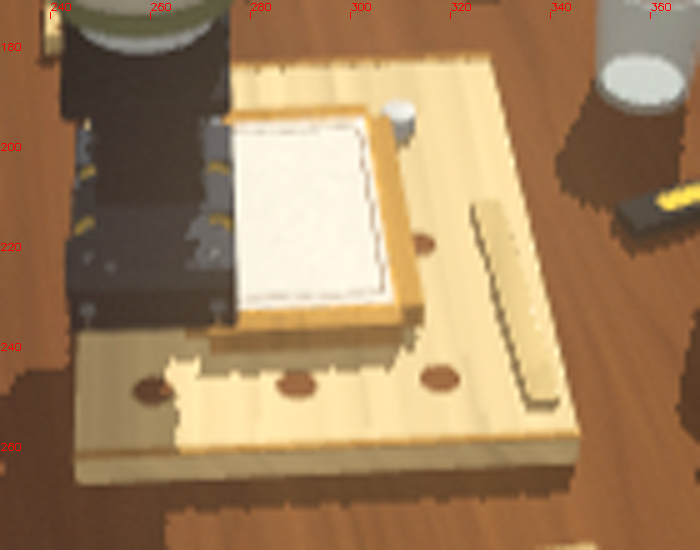

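Run:
```python
from fit import *
s=cam("scene"); 
A=lambda pts,k,o:(np.array(pts,float)/k+np.array(o)-0.5+0.5/k)
def ang(a,b,z):
    p,q=[p2w(s,*A(x,5,[200,175]),z) for x in (a,b)]; d=q-p; return round(-np.arctan2(d[0],d[1]),4),round(np.linalg.norm(d),4)
print("board near",ang([148,62],[697,126],.018),"far",ang([43,434],[670,519],.018))
print("cream near",ang([263,152],[553,186],.034),"far",ang([237,297],[532,333],.034))
print("dark line near",ang([268,158],[542,190],.034))
z=.034
pl=lambda x,y:[x-.058,y-.088,z]
pts=[pl(.06,-.078),pl(.048,-.09),pl(-.048,-.09),pl(-.048,.09),pl(.048,.09),]
sp=A([[225,331],[207,301],[240,150],[573,192],[556,340]],5,[200,175])
print(fit([(s,pts,sp)],[.62,.07,-.12]))
```

```text
board near (np.float64(-0.1205), np.float64(0.3082)) far (np.float64(-0.1215), np.float64(0.306))
cream near (np.float64(-0.117), np.float64(0.155)) far (np.float64(-0.1147), np.float64(0.1493))
dark line near (np.float64(-0.1161), np.float64(0.1462))
(array([ 0.61909062,  0.07589009, -0.10429402]), np.float64(1.1115267862673477))
```

Call:
arm_command(targets=[[[0,0,0.006,0,0,0],[0,0,0.01,0,0,0],[0,-0.03,0.01,0,0,0],[0,-0.04,0.01,0,0,0],[0,-0.04,0,0,0,0],[0,-0.035,0,0,0,0],[0,-0.035,0,0,0,0],[0,0,0,0,0,0]]], hand=1)

```text
time: 5.62
ee_pos: [0.4425, -0.0542, 0.2124]
eef_rot: [0.534, 0.469, -0.462, -0.531]
ft_force: [0.1, -0.5, 0.2]
width: 0.046
```

Run:
```python
from h import *
st()
c=cam("scene"); crop(c,200,175,360,285,5,"c1.png"); cv2.imwrite("pics/c1f.png",c["pixels"])
c=cam("side"); crop(c,230,170,370,280,5,"c2.png")
```

```text
t 5.62 p [ 0.4425 -0.0542  0.2124] F [ 0.1 -0.5  0.2] w 0.046
[[0.134, 0.011, -0.991], [0.991, 0.002, 0.134], [0.004, -1.0, -0.01]] q [-0.44 -0.1   0.44  1.95  0.04  1.27  1.42]
```

View pics/c1.png

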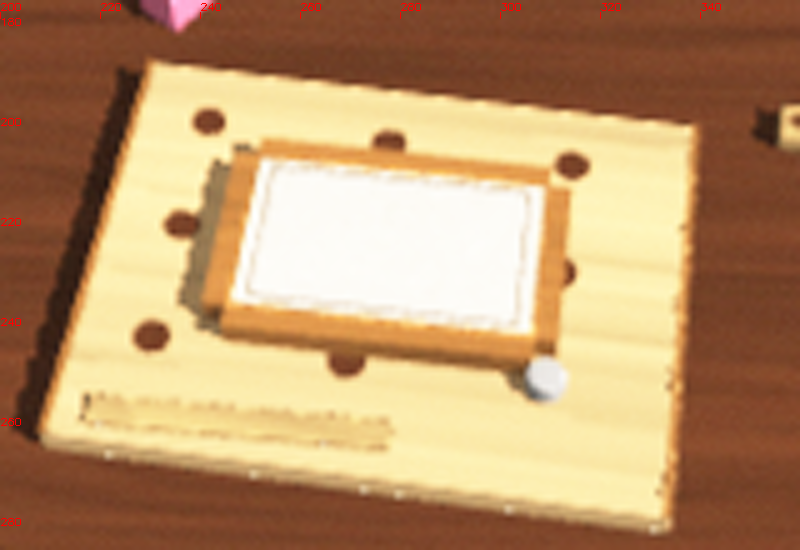

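View pics/c2.png

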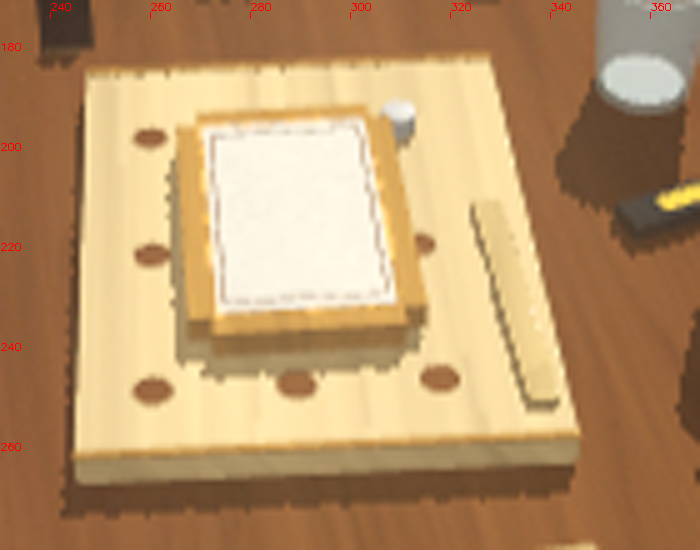

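```bash
cat > cream.py <<'E'
from h import *
def cream(c,box,show=None):
    u0,v0,u1,v1=box; im=cv2.cvtColor(c["pixels"],cv2.COLOR_BGR2HSV)
    m=((im[...,1]<45)&(im[...,2]>200)).astype(np.uint8); mm=np.zeros_like(m); mm[v0:v1,u0:u1]=m[v0:v1,u0:u1]
    mm=cv2.morphologyEx(mm,cv2.MORPH_CLOSE,np.ones((5,5)))
    cs,_=cv2.findContours(mm,cv2.RETR_EXTERNAL,cv2.CHAIN_APPROX_NONE); k=max(cs,key=cv2.contourArea)[:,0]
    W=np.array([p2w(c,u,v,.034)[:2] for u,v in k]); W=(W*1e4).astype(np.float32)
    (cx,cy),sz,a=cv2.minAreaRect(W); return cx/1e4,cy/1e4,np.array(sz)/10,a, W/1e4
def ang(W):
    # line fits on the long sides
    c=W.mean(0); D=W-c; U,S,V=np.linalg.svd(D,full_matrices=False); d=V[0]*np.sign(V[0][1]); n=V[1]
    out=[]
    for sgn in(1,-1):
        h=(D@n)*sgn; al=np.abs(D@d); mx=np.percentile(h[al<.05],50) if 1 else 0
        m=(al<.055)&(h>0); vx,vy,_,_=cv2.fitLine((W[m]).astype(np.float32),cv2.DIST_HUBER,0,1e-4,1e-4).ravel()
        if vy<0: vx,vy=-vx,-vy
        out.append(round(float(-np.arctan2(vx,vy)),4))
    return out
if __name__=="__main__":
    for n,b in(("scene",(225,195,320,250)),("side",(255,185,318,240))):
        c=cam(n); o=cream(c,b); print(n,np.round(o[:2],4),o[2],o[3],"long sides yaw",ang(o[4]))
E
python3 cream.py
```

```text
scene [ 0.5511 -0.0073] [149.64023438  90.23890991] 84.28553009033203 long sides yaw [-0.1004, -0.1007]
side [ 0.55   -0.0041] [148.32871094  88.82695923] 84.21165466308594 long sides yaw [-0.1031, -0.1048]
```

```bash
python3 plan.py .70 .05 .22 83
```

```text
t 5.82 p [ 0.4391 -0.0543  0.2048] F [-0.3 -0.4 -0.1] w 0.0618
[[0.134, -0.001, -0.991], [0.991, 0.0, 0.134], [0.0, -1.0, 0.001]] q [-0.44 -0.09  0.44  1.96  0.04  1.27  1.42]
shift tool mm [ 138.3  -15.4 -244.5] yaw now 82.29
turn deg [-0.04 -0.71  0.01]  q7 approx shift after turn mm [ 135.3  -15.2 -246.2]
turn deg [-2.0000e-02  1.7929e+02 -6.0000e-02]  q7 approx shift after turn mm [-135.3  -15.2  246.2]
```

Call:
arm_command(targets=[[[0.014,-0.002,-0.0245,0,0,0],[0.014,-0.002,-0.0245,0,0,0],[0.014,-0.002,-0.0245,0,0,0],[0.014,-0.002,-0.0245,0,0,0],[0.014,-0.002,-0.0245,0,0,0],[0.014,-0.001,-0.0245,0,0,0],[0.014,-0.001,-0.0245,0,0,0],[0.014,-0.001,-0.0245,0,0,0],[0.014,-0.001,-0.0245,0,0,0],[0.012,-0.001,-0.0245,0,-0.7,0],[0,0,0,0,0,0],[0,0,0,0,0,0]]])

```text
time: 6.82
ee_pos: [0.7009, 0.0497, 0.2173]
eef_rot: [-0.529, -0.467, 0.47, 0.53]
ft_force: [-0.2, -0.4, 0.0]
width: 0.0868
```

Run:
```python
from h import *
st()
c=cam("wrist"); cv2.imwrite("pics/d1.png",c["pixels"])
np.savez("d1.npz",**{k:c[k] for k in("R","t","f","cx","cy")})
```

```text
t 6.82 p [0.7009 0.0497 0.2173] F [-0.2 -0.4  0. ] w 0.0868
[[0.122, -0.004, -0.993], [0.993, -0.001, 0.122], [-0.002, -1.0, 0.004]] q [-0.41  0.53  0.42  1.24 -0.21  1.41  1.44]
```

View pics/d1.png

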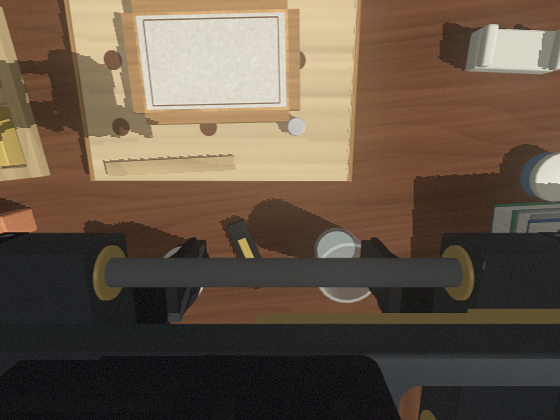

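Run:
```python
from h import *
im=cv2.imread("pics/d1.png"); crop({"pixels":im},240,80,340,150,8,"d2.png"); crop({"pixels":im},80,0,350,190,3 if 0 else 2,"d3.png")
```

```text
(no output)
```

View pics/d2.png

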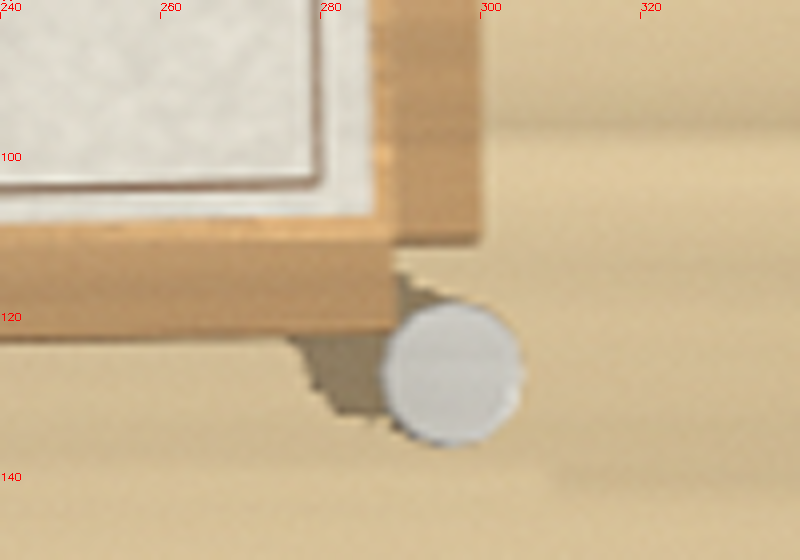

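Run:
```python
from cream import *
c=dict(np.load("d1.npz")); c["pixels"]=cv2.imread("pics/d1.png")
c2=dict(c); 
im=cv2.cvtColor(c["pixels"],cv2.COLOR_BGR2HSV); print(im[60,220],im[20,160],im[140,150],im[105,220])
m=((im[...,1]<40)&(im[...,2]>120)).astype(np.uint8);mm=np.zeros_like(m);mm[3:125,125:295]=m[3:125,125:295]
mm=cv2.morphologyEx(mm,cv2.MORPH_CLOSE,np.ones((5,5)))
cs,_=cv2.findContours(mm,0,cv2.CHAIN_APPROX_NONE);k=max(cs,key=cv2.contourArea)[:,0]
W=np.array([p2w(c,u,v,.034)[:2] for u,v in k]);r_=cv2.minAreaRect((W*1e4).astype(np.float32));print(r_,ang(W))
peg=p2w(c,296.3,126.5,.031);print("peg",peg)
# board far edge by sampling gradient
def edge(us,v0,v1,z):
    g=cv2.cvtColor(c["pixels"],cv2.COLOR_BGR2GRAY).astype(float);P=[]
    for u in us:
        d=np.diff(cv2.GaussianBlur(g,(3,3),0)[v0:v1,u]); i=np.argmin(d); P.append(p2w(c,u,v0+i+.5,z)[:2])
    P=np.array(P,np.float32); vx,vy,x,y=cv2.fitLine(P,cv2.DIST_HUBER,0,1e-4,1e-4).ravel()
    return -np.arctan2(vx*np.sign(vy),abs(vy)),(x,y)
print("board far",edge(range(105,345,3),172,190,.018))
```

```text
[ 23  20 220] [ 17  42 184] [ 20  77 210] [ 21  19 220]
((5512.85693359375, -57.5152587890625), (1492.620849609375, 893.267822265625), 84.1739730834961) [-0.1016, -0.1008]
peg [0.6255557 0.0728483 0.031    ]
board far (np.float32(-0.12281008), (np.float32(0.6771716), np.float32(-0.00865227)))
```

```bash
python3 plan.py .466 .013 .2 82.96
```

```text
t 6.87 p [0.7004 0.0488 0.2183] F [ 0.  -0.1 -0.6] w 0.0872
[[0.123, -0.003, -0.992], [0.992, -0.001, 0.123], [-0.002, -1.0, 0.003]] q [-0.41  0.53  0.43  1.25 -0.21  1.41  1.44]
shift tool mm [-64.4  19.1 228.2] yaw now 82.93
turn deg [-0.17 -0.03 -0.09]  q7 approx shift after turn mm [-64.3  18.3 228.2]
turn deg [ 1.5000e-01  1.7997e+02 -2.7000e-01]  q7 approx shift after turn mm [  64.3   18.3 -228.2]
```

Call:
arm_command(targets=[[[-0.008,0,0.0285,0,0,0],[-0.008,0,0.0285,0,0,0],[-0.008,0,0.0285,0,0,0],[-0.008,0,0.0285,0,0,0],[-0.008,0,0.0285,0,0,0],[-0.008,0,0.0285,0,0,0],[-0.008,0,0.0285,0,0,0],[-0.008,0.018,0.0285,0,0,0],[0,0.035,0,0,0,0],[0,0.035,0,0,0,0],[0,0.035,0,0,0,0],[0,0.035,0,0,0,0]]], hand=0)

```text
time: 7.87
ee_pos: [0.4656, 0.0133, 0.0614]
eef_rot: [-0.53, -0.469, 0.468, 0.53]
ft_force: [1.3, 0.1, -0.3]
width: 0.015
```

```bash
python3 plan.py .471 .0125 .025 82.96
```

```text
t 7.87 p [0.4656 0.0133 0.0614] F [ 1.3  0.1 -0.3] w 0.015
[[0.123, 0.001, -0.992], [0.992, 0.001, 0.123], [0.001, -1.0, -0.001]] q [-0.53  0.15  0.43  2.07 -0.08  0.94  1.39]
shift tool mm [-0.1 36.4 -5.4] yaw now 82.91
turn deg [ 0.05 -0.05  0.08]  q7 approx shift after turn mm [-0.1 36.4 -5.5]
turn deg [-1.3000e-01  1.7995e+02  9.0000e-02]  q7 approx shift after turn mm [ 0.1 36.4  5.5]
```

Call:
arm_command(targets=[[[0,0.018,0,0,0,0],[0,0.018,0,0,0,0],[0,0,0,0,0,0],[0,0,-0.005,0,0,0],[0,0,-0.004,0,0,0],[0,0,-0.002,0,0,0],[0,0,-0.002,0,0,0],[0,0,-0.002,0,0,0],[0,0,-0.002,0,0,0],[0,0,-0.002,0,0,0],[0,0,-0.002,0,0,0],[0,0,0,0,0,0]]])

```text
time: 8.87
ee_pos: [0.4833, 0.0116, 0.0258]
eef_rot: [-0.527, -0.466, 0.471, 0.532]
ft_force: [-20.9, 1.8, 16.9]
width: 0.0004
```

```bash
python3 plan.py .4894 .011 .025 82.96
python3 - <<'E'
from h import *
crop(cam("scene"),200,175,360,285,5,"e1.png")
E
```

```text
t 8.87 p [0.4833 0.0116 0.0258] F [-20.9   1.8  16.9] w 0.0004
[[0.122, -0.01, -0.992], [0.993, 0.001, 0.122], [-0.0, -1.0, 0.01]] q [-0.5   0.26  0.42  2.04 -0.14  0.88  1.45]
shift tool mm [ 0.1  0.8 -6.1] yaw now 82.98
turn deg [-0.59  0.02 -0.02]  q7 approx shift after turn mm [ 0.1  0.8 -6.1]
turn deg [-3.0000e-02 -1.7997e+02  9.2000e-01]  q7 approx shift after turn mm [-0.1  0.8  6.1]
```

View pics/e1.png

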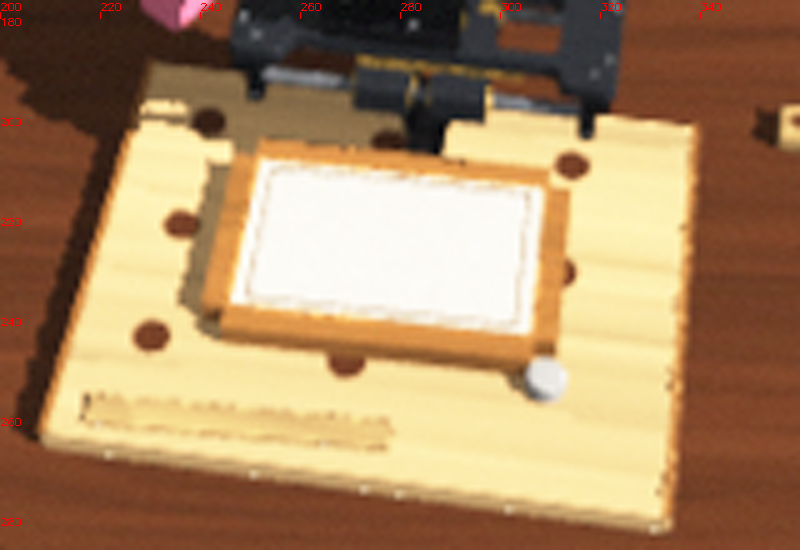

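Call:
arm_command(targets=[[[0,0,0.004,0,0,0],[0,0,0.01,0,0,0],[0,-0.03,0.01,0,0,0],[0,-0.03,0.005,0,0,0],[0.02,-0.02,0,0,0,0],[0.02,0,0,0,0,0],[0.03,0,0,0,0,0],[0.03,0,-0.02,0,0,0],[0,0,-0.03,0,0,0],[0,0,-0.03,0,0,0],[0,0,-0.015,0,0,0],[0,0,0,0,0,0]]])

```text
time: 9.92
ee_pos: [0.5681, 0.1015, 0.1066]
eef_rot: [0.531, 0.468, -0.468, -0.529]
ft_force: [-1.5, -0.8, 0.3]
width: 0.0003
```

```bash
python3 plan.py .5631 .1126 .025 82.96;python3 cream.py
```

```text
t 9.92 p [0.5681 0.1015 0.1066] F [-1.5 -0.8  0.3] w 0.0003
[[0.124, 0.002, -0.992], [0.992, -0.001, 0.124], [-0.001, -1.0, -0.002]] q [-0.58  0.33  0.38  1.75 -0.13  1.09  1.3 ]
shift tool mm [10.5 81.6  6.5] yaw now 82.89
turn deg [ 0.13 -0.07 -0.05]  q7 approx shift after turn mm [10.4 81.6  6.3]
turn deg [7.0000e-02 1.7993e+02 2.0000e-01]  q7 approx shift after turn mm [-10.4  81.6  -6.3]
scene [ 0.5516 -0.0078] [149.49812012  90.22327881] 84.5526351928711 long sides yaw [-0.1002, -0.0923]
side [ 0.5509 -0.0041] [149.48946533  87.62827148] 84.86132049560547 long sides yaw [-0.0879, -0.0616]
```

Call:
arm_command(targets=[[[0.0105,0,0.0065,0,0,0],[0,0.035,0,0,0,0],[0,0.035,0,0,0,0],[0,0.0115,0,0,0,0],[0,0,0,0,0,0],[-0.006,0,0,0,0,0],[-0.005,0,0,0,0,0],[-0.002,0,0,0,0,0],[-0.002,0,0,0,0,0],[-0.001,0,0,0,0,0],[-0.001,0,0,0,0,0],[0,0,0,0,0,0]]])

```text
time: 11.02
ee_pos: [0.5585, 0.0966, 0.0253]
eef_rot: [0.53, 0.468, -0.468, -0.53]
ft_force: [-0.6, 0.0, -0.5]
width: 0.0005
```

```bash
python3 plan.py .5631 .1126 .025 82.96
python3 - <<'E'
from h import *
crop(cam("scene"),200,175,360,285,5,"e2.png")
crop(cam("side"),230,170,370,280,5,"e3.png")
E
```

```text
t 11.02 p [0.5585 0.0966 0.0253] F [-0.6  0.  -0.5] w 0.0005
[[0.123, 0.0, -0.992], [0.992, 0.0, 0.123], [0.0, -1.0, -0.0]] q [-0.55  0.41  0.36  1.84 -0.18  0.92  1.34]
shift tool mm [16.5  0.3 -2.6] yaw now 82.95
turn deg [ 0.02 -0.01  0.02]  q7 approx shift after turn mm [16.5  0.3 -2.6]
turn deg [-3.0000e-02  1.7999e+02  4.0000e-02]  q7 approx shift after turn mm [-16.5   0.3   2.6]
```

View pics/e3.png

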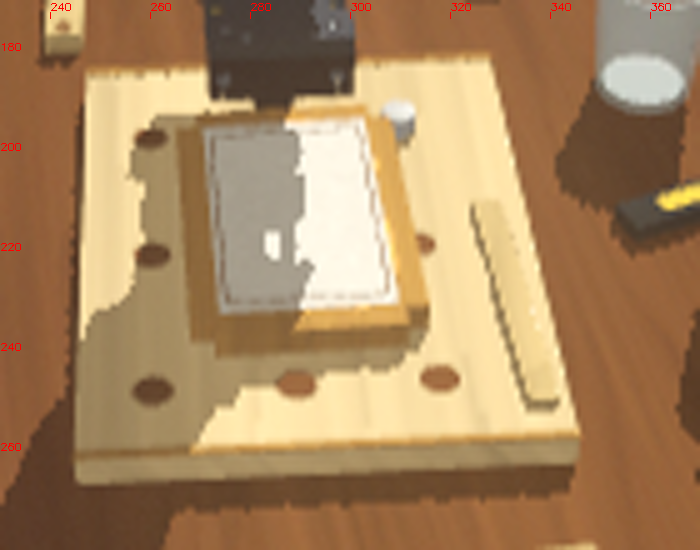

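View pics/e2.png

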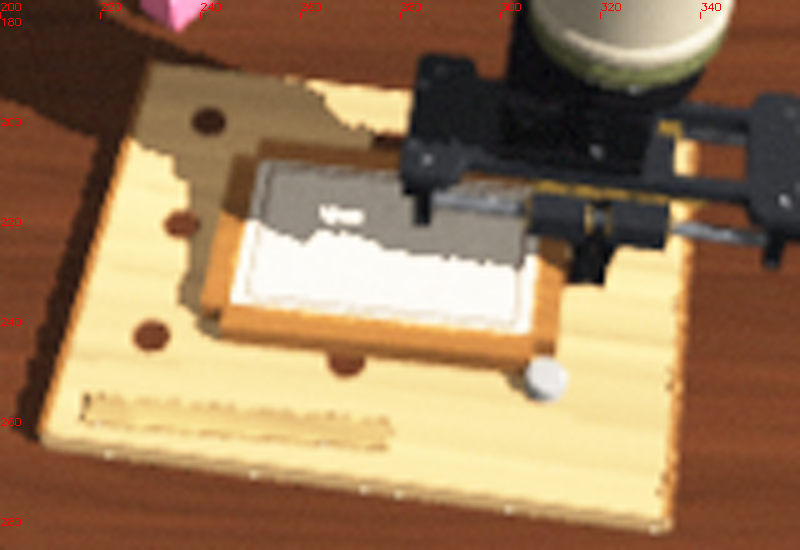

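Call:
arm_command(targets=[[[-0.002,0,0,0,0,0],[-0.002,0,0,0,0,0],[-0.001,0,0,0,0,0],[0,0,0,0,0,0]]])

```text
time: 11.45
ee_pos: [0.5577, 0.0916, 0.025]
eef_rot: [-0.53, -0.468, 0.468, 0.53]
ft_force: [1.1, 0.3, 0.0]
width: 0.0001
```

Call:
arm_command(targets=[[[-0.002,0,0,0,0,0],[-0.001,0,0,0,0,0],[0,0,0,0,0,0]]])

```text
time: 11.7
ee_pos: [0.5573, 0.0886, 0.025]
eef_rot: [-0.53, -0.468, 0.468, 0.53]
ft_force: [0.7, 1.2, -0.3]
width: 0.0004
```

Run:
```python
from h import *
st()
crop(cam("scene"),250,195,350,265,8,"e4.png")
```

```text
t 11.7 p [0.5573 0.0886 0.025 ] F [ 0.7  1.2 -0.3] w 0.0004
[[0.123, -0.0, -0.992], [0.992, 0.0, 0.123], [0.0, -1.0, 0.0]] q [-0.54  0.41  0.36  1.84 -0.18  0.92  1.35]
```

View pics/e4.png

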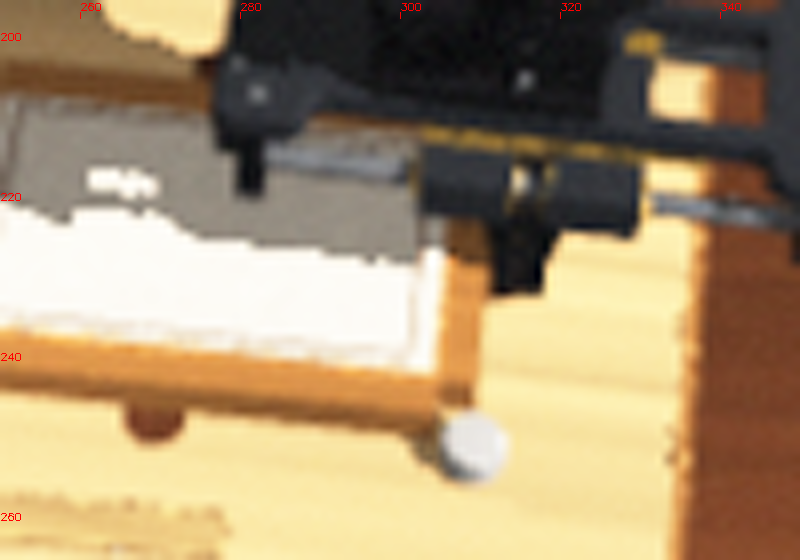

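Call:
arm_command(targets=[[[-0.001,0,0,0,0,0],[-0.001,0,0,0,0,0],[-0.001,0,0,0,0,0],[0,0,0,0,0,0]]])

```text
time: 12.08
ee_pos: [0.557, 0.0855, 0.025]
eef_rot: [-0.53, -0.468, 0.468, 0.53]
ft_force: [0.2, -0.3, 0.1]
width: 0.0005
```

Run:
```python
from h import *
st()
crop(cam("scene"),250,195,350,265,8,"e5.png")
```

```text
t 12.08 p [0.557  0.0855 0.025 ] F [ 0.2 -0.3  0.1] w 0.0005
[[0.123, -0.0, -0.992], [0.992, -0.0, 0.123], [-0.0, -1.0, 0.0]] q [-0.54  0.41  0.36  1.84 -0.18  0.92  1.35]
```

View pics/e5.png

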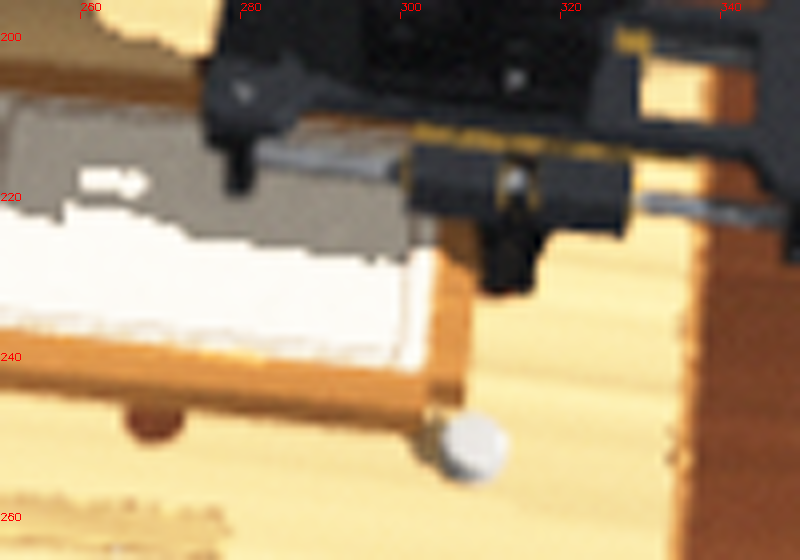

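Call:
arm_command(targets=[[[0.01,0,0,0,0,0],[0.01,0,0,0,0,0],[0,-0.03,0,0,0,0],[0,-0.03,0,0,0,0],[0,-0.015,0.025,0,0,0],[-0.015,0,0.025,0,0,0],[-0.03,0,0.02,0,0,0],[-0.03,0,0.01,0,0,0],[-0.01,0,0.015,0,0,0],[0,0.02,0,0,0,0],[0,0.03,0,0,0,0],[0,0,0,0,0,0]]])

```text
time: 13.13
ee_pos: [0.4522, 0.0333, 0.0467]
eef_rot: [-0.529, -0.467, 0.47, 0.53]
ft_force: [-1.8, 0.3, 0.1]
width: 0.0002
```

```bash
python3 plan.py .471 .0125 .025 82.96; python3 cream.py
```

```text
t 13.13 p [0.4522 0.0333 0.0467] F [-1.8  0.3  0.1] w 0.0002
[[0.122, -0.005, -0.993], [0.993, -0.001, 0.122], [-0.002, -1.0, 0.005]] q [-0.57  0.15  0.42  2.11 -0.08  0.91  1.34]
shift tool mm [-18.3  21.6 -21.3] yaw now 83.01
turn deg [-0.27  0.05 -0.1 ]  q7 approx shift after turn mm [-18.3  21.7 -21.2]
turn deg [-1.6000e-01 -1.7995e+02  4.3000e-01]  q7 approx shift after turn mm [18.3 21.7 21.2]
scene [ 0.5505 -0.0154] [149.59404297  90.25455322] 84.50443267822266 long sides yaw [-0.0906, -0.1143]
side [ 0.5493 -0.0121] [148.16364746  88.77237549] 84.41480255126953 long sides yaw [-0.096, -0.0873]
```

Call:
arm_command(targets=[[[-0.024,0.005,0.003,0,0,0],[0,0.0165,0,0,0,0],[0,0,-0.01,0,0,0],[0,0,-0.01,0,0,0],[0,0,-0.006,0,0,0],[0,0,-0.002,0,0,0],[0,0,-0.002,0,0,0],[0,0,-0.002,0,0,0],[0,0,-0.002,0,0,0],[0,0,-0.002,0,0,0],[0,0,0,0,0,0]]])

```text
time: 14.15
ee_pos: [0.4842, 0.0053, 0.0285]
eef_rot: [-0.529, -0.468, 0.469, 0.53]
ft_force: [-3.3, 0.9, 2.1]
width: 0.0005
```

```bash
python3 plan.py .489 .007 .025 82.96
python3 - <<'E'
from h import *
crop(cam("scene"),200,175,360,285,5,"e6.png")
E
```

```text
t 14.15 p [0.4842 0.0053 0.0285] F [-3.3  0.9  2.1] w 0.0005
[[0.122, -0.001, -0.992], [0.992, 0.0, 0.122], [0.0, -1.0, 0.001]] q [-0.5   0.25  0.44  2.05 -0.14  0.87  1.46]
shift tool mm [ 2.3  3.5 -4.6] yaw now 82.97
turn deg [-0.07  0.01  0.01]  q7 approx shift after turn mm [ 2.3  3.5 -4.6]
turn deg [ 2.0000e-02 -1.7999e+02  1.1000e-01]  q7 approx shift after turn mm [-2.3  3.5  4.6]
```

View pics/e6.png

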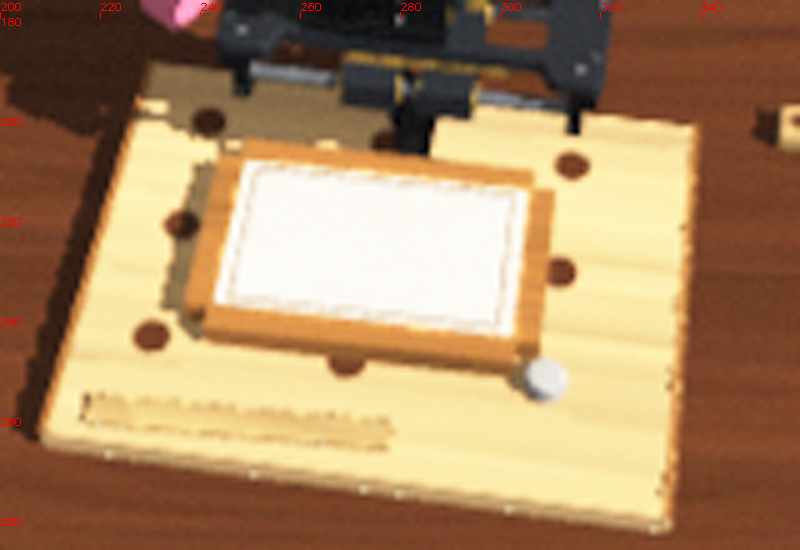

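Call:
arm_command(targets=[[[0,0.002,-0.0015,0,0,0],[0,0,-0.0015,0,0,0],[0,0,-0.001,0,0,0],[0,0,0,0,0,0],[0,0,0,0,0,0]]])

```text
time: 14.62
ee_pos: [0.4889, 0.0043, 0.0265]
eef_rot: [0.53, 0.468, -0.468, -0.53]
ft_force: [-0.4, 0.4, 0.5]
width: 0.0005
```

```bash
python3 plan.py .489 .007 .025 82.96
python3 - <<'E'
from h import *
crop(cam("scene"),200,175,360,285,5,"e7.png")
E
python3 cream.py
```

```text
t 14.62 p [0.4889 0.0043 0.0265] F [-0.4  0.4  0.5] w 0.0005
[[0.123, 0.001, -0.992], [0.992, -0.0, 0.123], [-0.0, -1.0, -0.001]] q [-0.49  0.26  0.44  2.04 -0.14  0.87  1.47]
shift tool mm [2.6 1.5 0.2] yaw now 82.95
turn deg [ 0.04 -0.01 -0.01]  q7 approx shift after turn mm [2.6 1.5 0.2]
turn deg [1.0000e-02 1.7999e+02 6.0000e-02]  q7 approx shift after turn mm [-2.6  1.5 -0.2]
scene [ 0.5571 -0.0172] [149.52543945  89.73477173] 83.271240234375 long sides yaw [-0.1215, -0.107]
side [ 0.5563 -0.0139] [148.09124756  88.28342285] 83.35149383544922 long sides yaw [-0.1118, -0.3111]
```

View pics/e7.png

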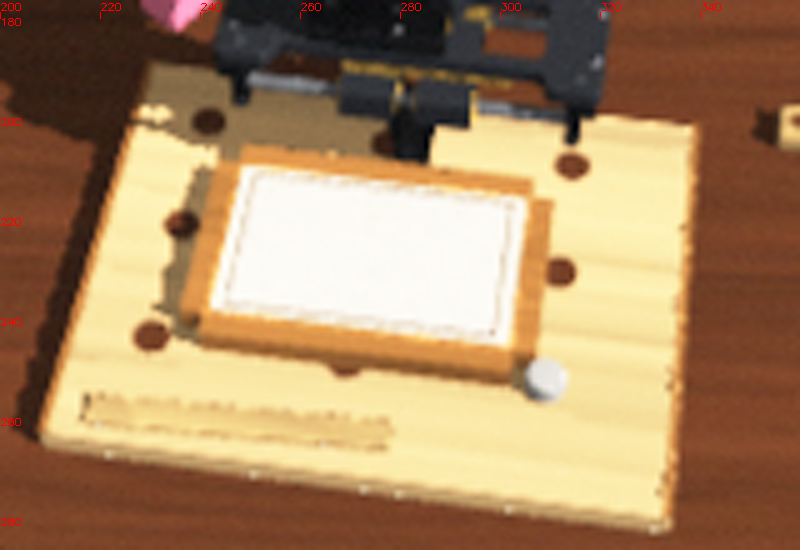

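Call:
arm_command(targets=[[[0,0,0.005,0,0,0],[0,0,0.01,0,0,0],[0,-0.03,0,0,0,0],[0,-0.03,0,0,0,0],[-0.02,-0.01,0,0,0,0],[-0.03,0,0,0,0,0],[-0.03,0,-0.025,0,0,0],[-0.03,0,-0.03,0,0,0],[-0.013,0,-0.03,0,0,0],[0,0,0,0,0,0]]])

```text
time: 15.6
ee_pos: [0.545, -0.1295, 0.0964]
eef_rot: [0.532, 0.467, -0.468, -0.529]
ft_force: [-0.8, 0.5, 0.2]
width: 0.0004
```

```bash
python3 plan.py .5423 -.1285 .025 82.96;python3 cream.py
```

```text
t 15.6 p [ 0.545  -0.1295  0.0964] F [-0.8  0.5  0.2] w 0.0004
[[0.126, 0.002, -0.992], [0.992, -0.003, 0.126], [-0.003, -1.0, -0.002]] q [-0.32  0.32  0.56  1.81 -0.19  1.06  1.75]
shift tool mm [ 0.8 71.4  3. ] yaw now 82.76
turn deg [ 0.12 -0.2  -0.15]  q7 approx shift after turn mm [ 0.6 71.4  2.8]
turn deg [  0.24 179.8    0.19]  q7 approx shift after turn mm [-0.6 71.4 -2.8]
scene [ 0.5573 -0.0172] [149.56436768  89.99360352] 83.32167053222656 long sides yaw [-0.1263, -0.1165]
side [ 0.5558 -0.0155] [145.13216553  88.24603271] 83.63772583007812 long sides yaw [0.1398, 0.4718]
```

Plaque yaw ≈ -0.12, matching the board. Now descend and nudge it in +y against the peg.

Call:
arm_command(targets=[[[0,0.03,0.003,0,0,0],[0,0.03,0,0,0,0],[0,0.011,0,0,0,0],[0,0,0,0,0,0],[0.007,0,0,0,0,0],[0.004,0,0,0,0,0],[0.002,0,0,0,0,0],[0.0015,0,0,0,0,0],[0.0015,0,0,0,0,0],[0,0,0,0,0,0]]])

```text
time: 16.53
ee_pos: [0.5423, -0.1106, 0.027]
eef_rot: [0.531, 0.468, -0.468, -0.529]
ft_force: [-2.0, -5.1, 2.7]
width: 0.0004
```

```bash
python3 plan.py .545 -.1067 .025 82.96;python3 cream.py
```

```text
t 16.53 p [ 0.5423 -0.1106  0.027 ] F [-2.  -5.1  2.7] w 0.0004
[[0.123, 0.002, -0.992], [0.992, -0.002, 0.123], [-0.001, -1.0, -0.003]] q [-0.32  0.4   0.52  1.88 -0.25  0.92  1.76]
shift tool mm [ 4.2  2.  -2.2] yaw now 82.92
turn deg [ 0.15 -0.04 -0.07]  q7 approx shift after turn mm [ 4.2  2.  -2.2]
turn deg [1.1000e-01 1.7996e+02 2.3000e-01]  q7 approx shift after turn mm [-4.2  2.   2.2]
scene [ 0.5577 -0.0142] [149.53494873  90.1180603 ] 83.6020278930664 long sides yaw [-0.0019, -0.1232]
side [ 0.515  -0.0066] [145.05838623   8.11140213] 81.0496597290039 long sides yaw [-0.1601, -0.1582]
```

Call:
arm_command(targets=[[[0.0015,0,0,0,0,0],[0.0015,0,0,0,0,0],[0.001,0,0,0,0,0],[0,0,0,0,0,0],[0,0,0,0,0,0]]])

```text
time: 17.05
ee_pos: [0.5427, -0.1062, 0.0266]
eef_rot: [0.531, 0.469, -0.468, -0.529]
ft_force: [-1.5, -4.5, 3.4]
width: 0.0004
```

```bash
python3 plan.py .545 -.1067 .025 82.96;python3 cream.py
```

```text
t 17.05 p [ 0.5427 -0.1062  0.0266] F [-1.5 -4.5  3.4] w 0.0004
[[0.123, 0.002, -0.992], [0.992, -0.001, 0.123], [-0.001, -1.0, -0.002]] q [-0.32  0.4   0.52  1.88 -0.25  0.92  1.76]
shift tool mm [-0.2  1.6 -2.3] yaw now 82.93
turn deg [ 0.12 -0.03 -0.04]  q7 approx shift after turn mm [-0.2  1.6 -2.3]
turn deg [5.0000e-02 1.7997e+02 1.9000e-01]  q7 approx shift after turn mm [0.2 1.6 2.3]
scene [ 0.558  -0.0099] [149.32711182  90.1310791 ] 83.7782211303711 long sides yaw [0.0514, -0.1121]
side [ 0.5149 -0.0025] [146.11032715   6.02665329] 81.97283935546875 long sides yaw [-0.1227, -0.1176]
```

Call:
arm_command(targets=[[[-0.006,0,0,0,0,0],[-0.014,0,0,0,0,0],[-0.01,-0.03,0,0,0,0],[-0.02,-0.035,0,0,0,0],[-0.03,-0.035,0,0,0,0],[-0.03,-0.035,0,0,0,0],[-0.02,0,0,0,0,0],[0,0,0,0,0,0]]])

```text
time: 17.82
ee_pos: [0.5264, -0.2336, 0.1564]
eef_rot: [0.532, 0.468, -0.466, -0.529]
ft_force: [-0.5, -0.0, -0.7]
width: 0.0003
```

```bash
python3 cream.py; python3 plan.py .55 -.305 .15 90
python3 - <<'E'
from h import *
c=cam("scene");crop(c,200,175,360,285,5,"f1.png")
c=cam("side");cv2.imwrite("pics/f2.png",c["pixels"])
E
```

```text
scene [ 0.558  -0.0098] [149.54998779  90.131073  ] 83.7782211303711 long sides yaw [-0.1119, -0.1169]
side [ 0.5163 -0.0027] [146.19279785   7.69844589] 83.42520904541016 long sides yaw [-0.1031, -0.1038]
t 17.92 p [ 0.5265 -0.2287  0.1538] F [ 0.2  0.9 -0.1] w 0.0001
[[0.124, 0.0, -0.992], [0.992, 0.001, 0.124], [0.001, -1.0, -0.0]] q [-0.18  0.3   0.61  1.72 -0.19  1.18  1.93]
shift tool mm [-72.8   3.7 -32.7] yaw now 82.9
turn deg [ 0.01 -7.1   0.05]  q7 approx shift after turn mm [-76.3   3.8 -23.5]
turn deg [-8.000e-02  1.729e+02  1.000e-02]  q7 approx shift after turn mm [76.3  3.8 23.5]
```

View pics/f1.png

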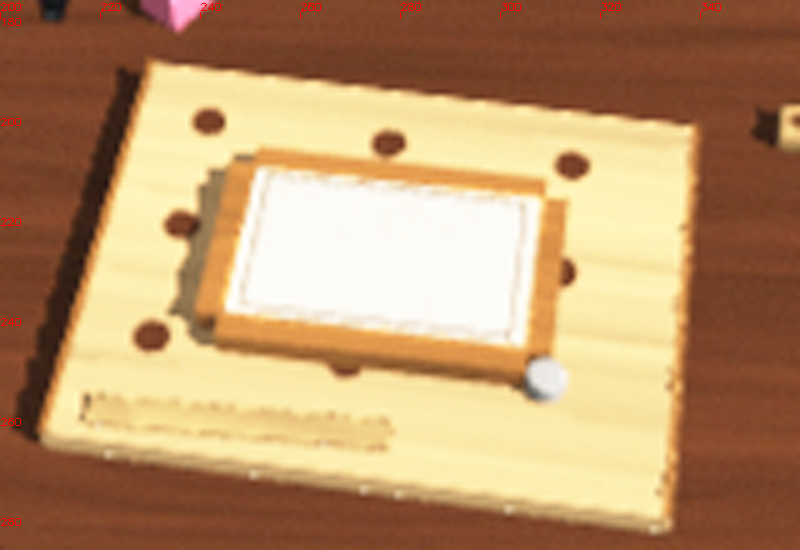

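Call:
arm_command(targets=[[[-0.005,-0.015,-0.03,0,0,0],[-0.005,-0.015,-0.03,0,0,0],[-0.005,-0.015,-0.03,0,0,0],[-0.015,-0.01,-0.005,0,-7.1,0],[-0.015,0,0,0,0,0],[-0.015,0,-0.01,0,0,0],[0,0,0,0,0,0],[0,0,0,0,0,0]]], hand=0.69)

```text
time: 18.68
ee_pos: [0.6275, -0.2991, 0.2074]
eef_rot: [-0.499, -0.5, 0.501, 0.5]
ft_force: [0.4, 1.6, -0.3]
width: 0.0458
```

Run:
```python
from h import *
st()
c=cam("wrist"); cv2.imwrite("pics/g1.png",c["pixels"]); np.savez("g1.npz",**{k:c[k] for k in("R","t","f","cx","cy")})
```

```text
t 18.68 p [ 0.6275 -0.2991  0.2074] F [ 0.4  1.6 -0.3] w 0.0458
[[-0.002, -0.002, -1.0], [1.0, 0.001, -0.002], [0.001, -1.0, 0.002]] q [-0.    0.55  0.58  1.29 -0.29  1.39  2.14]
```

View pics/g1.png

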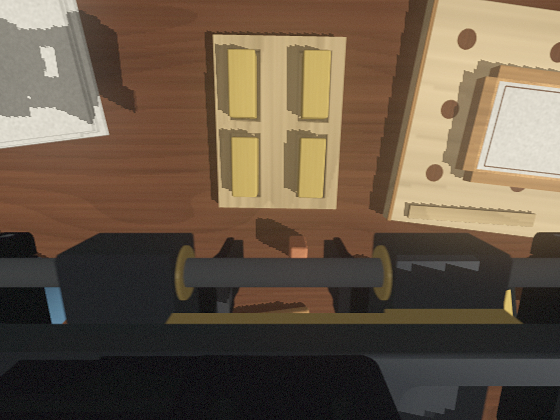

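```bash
cat > wts.py <<'E'
from h import *
def weights(c,box,z=.032):
    u0,v0,u1,v1=box; im=cv2.cvtColor(c["pixels"],cv2.COLOR_BGR2HSV)
    m=((im[...,0]>18)&(im[...,0]<32)&(im[...,1]>125)&(im[...,2]>90)).astype(np.uint8);mm=np.zeros_like(m);mm[v0:v1,u0:u1]=m[v0:v1,u0:u1]
    mm=cv2.morphologyEx(mm,cv2.MORPH_OPEN,np.ones((3,3)))
    cs,_=cv2.findContours(mm,0,cv2.CHAIN_APPROX_NONE)
    for k in cs:
        if cv2.contourArea(k)<200: continue
        W=np.array([p2w(c,u,v,z)[:2] for u,v in k[:,0]]);q=cv2.minAreaRect((W*1e4).astype(np.float32))
        print(np.round(np.array(q[0])/1e4,4),np.round(np.array(q[1])/10,1),round(q[2],1),"px",k[:,0].mean(0).round(0))
if __name__=="__main__":
    c=dict(np.load("g1.npz"));c["pixels"]=cv2.imread("pics/g1.png")
    im=cv2.cvtColor(c["pixels"],cv2.COLOR_BGR2HSV);print(im[80,245],im[80,272])
    weights(c,(205,30,350,215))
    for p in [(213,35),(346,38),(337,209),(219,208)]: print(np.round(p2w(c,*p,.014),4))
E
python3 wts.py
```

```text
[ 22 122 205] [ 20  86 198]
[ 0.458  -0.3727  0.014 ]
[ 0.4607 -0.2334  0.014 ]
[ 0.6448 -0.2349  0.014 ]
[ 0.6437 -0.3756  0.014 ]
```

```bash
sed -i 's/\[...,1\]>125/[...,1]>104/' wts.py; python3 wts.py
```

```text
[ 22 122 205] [ 20  86 198]
[ 0.5941 -0.2689] [65.3 30.4] 0.0 px [311. 167.]
[ 0.5932 -0.3418] [30.1 65.4] 88.9 px [244. 166.]
[ 0.5094 -0.2668] [30.3 67.2] 89.2 px [315.  84.]
[ 0.5089 -0.3416] [30.8 66.6] 88.9 px [242.  83.]
[ 0.458  -0.3727  0.014 ]
[ 0.4607 -0.2334  0.014 ]
[ 0.6448 -0.2349  0.014 ]
[ 0.6437 -0.3756  0.014 ]
```

```bash
python3 plan.py .5094 -.2675 .1 90
```

```text
t 18.73 p [ 0.6275 -0.2985  0.2077] F [0.1 0.2 0.2] w 0.0498
[[-0.002, -0.001, -1.0], [1.0, 0.001, -0.002], [0.001, -1.0, 0.001]] q [-0.    0.54  0.58  1.29 -0.29  1.39  2.14]
shift tool mm [ 31.1 107.9 117.9] yaw now 90.13
turn deg [-0.08  0.13  0.07]  q7 approx shift after turn mm [ 31.  107.7 118.1]
turn deg [ 1.2000e-01 -1.7987e+02  1.3000e-01]  q7 approx shift after turn mm [ -31.   107.7 -118.1]
```

Call:
arm_command(targets=[[[0.006,0.018,0.023,0,0,0],[0.006,0.018,0.023,0,0,0],[0.006,0.018,0.024,0,0,0],[0.006,0.018,0.024,0,0,0],[0.007,0.018,0.024,0,0,0],[0,0.018,0,0,0,0],[0,0.02,0,0,0,0],[0,0.02,0,0,0,0],[0,0,0,0,0,0],[0,0,0,0,0,0]]], hand=0.69)

```text
time: 19.57
ee_pos: [0.5089, -0.2676, 0.0604]
eef_rot: [-0.499, -0.5, 0.501, 0.5]
ft_force: [-0.1, -0.3, 0.6]
width: 0.06
```

```bash
python3 plan.py .5094 -.2675 .0165 90
python3 - <<'E'
from h import *
c=cam("side");crop(c,250,260,390,360,5,"g2.png")
E
```

```text
t 19.57 p [ 0.5089 -0.2676  0.0604] F [-0.1 -0.3  0.6] w 0.06
[[-0.003, -0.002, -1.0], [1.0, 0.001, -0.003], [0.001, -1.0, 0.002]] q [-0.07  0.41  0.57  1.8  -0.26  1.01  2.18]
shift tool mm [ 0.1 43.9 -0.6] yaw now 90.15
turn deg [-0.1   0.15  0.07]  q7 approx shift after turn mm [ 0.1 43.9 -0.5]
turn deg [ 1.1000e-01 -1.7985e+02  1.6000e-01]  q7 approx shift after turn mm [-0.1 43.9  0.5]
```

View pics/g2.png

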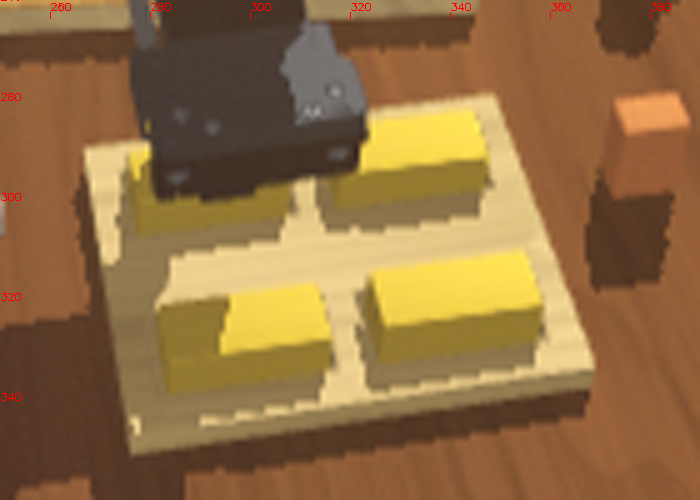

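Call:
arm_command(targets=[[[0,0.015,0,0,0,0],[0,0.015,0,0,0,0],[0,0.01,0,0,0,0],[0,0.004,0,0,0,0],[0,0,0,0,0,0]]])

```text
time: 20.03
ee_pos: [0.5093, -0.2689, 0.0167]
eef_rot: [-0.499, -0.5, 0.5, 0.5]
ft_force: [-0.8, 0.4, 0.2]
width: 0.0604
```

Call:
arm_command(targets=[[[0,0,0,0,0,0],[0,0,0,0,0,0],[0,0,0,0,0,0],[0,0,0,0,0,0],[0,0,0,0,0,0],[0,0,0,0,0,0]]], hand=0, grip_force=45)

```text
time: 20.53
ee_pos: [0.5096, -0.2683, 0.017]
eef_rot: [0.499, 0.501, -0.5, -0.5]
ft_force: [-0.2, 4.9, 3.9]
width: 0.0282
```

Gripped (28.2 mm). Lift and head toward corner nr, turning 96.6° clockwise.

Call:
arm_command(targets=[[[0,-0.01,0,0,0,0],[0,-0.015,0,0,0,0],[0,-0.02,0,0,0,0],[0,-0.02,0,0,0,0],[0,-0.02,0,0,0,0],[0.02,0,0,0,0,0],[0.035,0,0,0,0,0],[0.035,0,0,0,0,0],[0.035,0,0,0,0,0],[0.035,0,0,0,0,0],[0.035,0,0,0,0,0],[0.02,0,0,0,0,0]]])

```text
time: 21.53
ee_pos: [0.5087, -0.0502, 0.1021]
eef_rot: [0.499, 0.501, -0.501, -0.499]
ft_force: [0.8, -0.0, -4.6]
width: 0.0273
```

Call:
arm_command(targets=[[[0,0,0,0,7,0],[0,0,0,0,7,0],[0,0,0,0,7,0],[0,0,0,0,7,0],[0,0,0,0,7,0],[0,0,0,0,7,0],[0,0,0,0,7,0],[0,0,0,0,7,0],[0,0,0,0,7,0],[0,0,0,0,7,0],[0,0,0,0,7,0],[0,0,0,0,7,0]]])

```text
time: 22.53
ee_pos: [0.5088, -0.0546, 0.1021]
eef_rot: [0.706, 0.035, -0.035, -0.706]
ft_force: [0.1, 0.8, -3.5]
width: 0.0271
```

```bash
python3 plan.py .5125 -.0534 .0475 -6.6
```

```text
t 22.53 p [ 0.5088 -0.0546  0.1021] F [ 0.1  0.8 -3.5] w 0.0271
[[0.995, -0.0, -0.099], [0.099, -0.0, 0.995], [-0.0, -1.0, -0.0]] q [-0.6   0.22  0.69  1.93 -0.16  1.05  0.26]
shift tool mm [ 3.8 54.6  0.8] yaw now 5.68
turn deg [ 1.000e-02  1.228e+01 -1.000e-02]  q7 approx shift after turn mm [ 3.5 54.6  1.6]
turn deg [-2.0000e-02 -1.6772e+02 -1.0000e-02]  q7 approx shift after turn mm [-3.5 54.6 -1.6]
```

Call:
arm_command(targets=[[[0.004,0,0.001,0,6.2,0],[0,0,0,0,6.1,0],[0,0.015,0,0,0,0],[0,0.015,0,0,0,0],[0,0.012,0,0,0,0],[0,0.008,0,0,0,0],[0,0.002,0,0,0,0],[0,0,0,0,0,0]]])

```text
time: 23.2
ee_pos: [0.5127, -0.0529, 0.0495]
eef_rot: [0.706, -0.039, 0.038, -0.706]
ft_force: [0.5, -0.0, -3.3]
width: 0.0277
```

```bash
python3 plan.py .5125 -.0534 .0465 -6.6
python3 - <<'E'
from h import *
c=cam("side");crop(c,230,170,370,280,5,"h1.png")
E
```

```text
t 23.2 p [ 0.5127 -0.0529  0.0495] F [ 0.5 -0.  -3.3] w 0.0277
[[0.994, -0.001, 0.109], [-0.109, -0.0, 0.994], [-0.001, -1.0, -0.0]] q [-0.58  0.32  0.69  1.97 -0.25  0.94  0.12]
shift tool mm [-0.1  3.  -0.5] yaw now -6.25
turn deg [ 0.02  0.35 -0.05]  q7 approx shift after turn mm [-0.1  3.  -0.5]
turn deg [-8.0000e-02 -1.7965e+02 -4.0000e-02]  q7 approx shift after turn mm [0.1 3.  0.5]
```

View pics/h1.png

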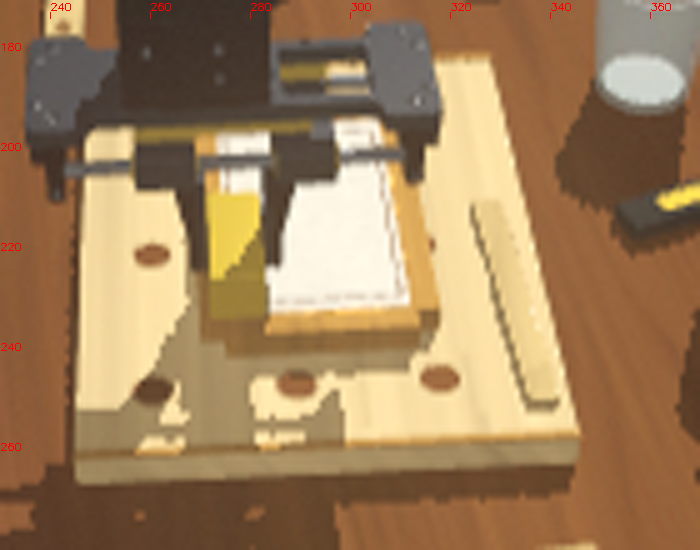

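Call:
arm_command(targets=[[[0,0.001,0,0,0,0],[0,0.001,0,0,0,0],[0,0,0,0,0,0],[0,0,0,0,0,0]]])

```text
time: 23.58
ee_pos: [0.5132, -0.0527, 0.0481]
eef_rot: [-0.706, 0.038, -0.039, 0.706]
ft_force: [-0.4, 0.6, -3.6]
width: 0.0277
```

Call:
arm_command(targets=[[[0,0.001,0,0,0,0],[0,0.0005,0,0,0,0],[0,0,0,0,0,0]]])

```text
time: 23.83
ee_pos: [0.5132, -0.0527, 0.047]
eef_rot: [-0.706, 0.038, -0.039, 0.706]
ft_force: [-3.8, 0.6, 7.1]
width: 0.0274
```

Call:
arm_command(targets=[[[0,0,0,0,0,0],[0,0,0,0,0,0],[0,0,0,0,0,0],[0,-0.015,0,0,0,0],[0,-0.02,0,0,0,0],[0,-0.02,0,0,0,0],[0,0,0,0,0,0]]], hand=0.55)

```text
time: 24.42
ee_pos: [0.5151, -0.053, 0.1046]
eef_rot: [-0.706, 0.037, -0.04, 0.706]
ft_force: [0.8, 0.5, 0.7]
width: 0.0473
```

Run:
```python
from h import *
st()
c=cam("side");crop(c,230,170,370,280,5,"h2.png")
c=cam("scene");crop(c,200,175,360,285,5,"h3.png")
```

```text
t 24.42 p [ 0.5151 -0.053   0.1046] F [0.8 0.5 0.7] w 0.0473
[[0.994, 0.005, 0.109], [-0.109, 0.001, 0.994], [0.005, -1.0, 0.001]] q [-0.62  0.23  0.72  1.92 -0.17  1.05  0.06]
```

View pics/h2.png

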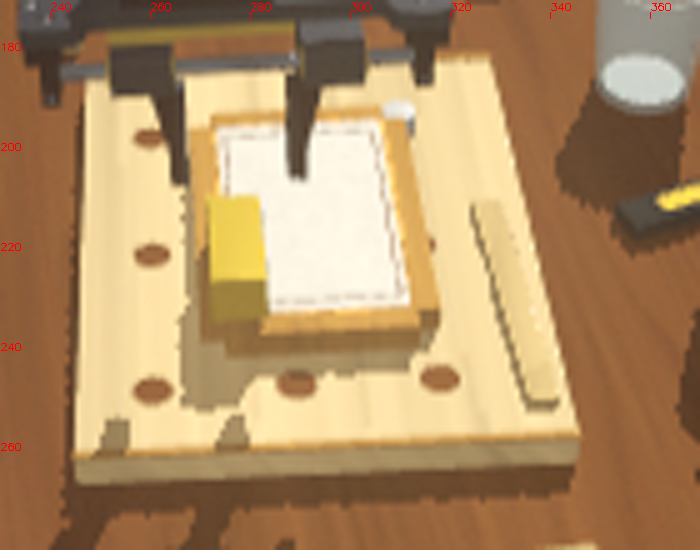

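```bash
python3 plan.py .594 -.2695 .07 90
python3 - <<'E'
from h import *
from wts import weights
c=cam("scene");weights(c,(120,185,220,265))
E
```

```text
t 24.52 p [ 0.5136 -0.0525  0.1018] F [ 0.2 -0.2 -1.6] w 0.0478
[[0.994, 0.002, 0.108], [-0.108, 0.001, 0.994], [0.002, -1.0, 0.001]] q [-0.62  0.23  0.72  1.92 -0.18  1.05  0.06]
shift tool mm [ 103.4   31.8 -207. ] yaw now -6.23
turn deg [ 4.000e-02 -9.623e+01  1.100e-01]  q7 approx shift after turn mm [-217.    31.8  -80.4]
turn deg [-1.100e-01  8.377e+01  4.000e-02]  q7 approx shift after turn mm [217.   31.8  80.4]
[ 0.5639 -0.298 ] [137.7 178.7] 89.3 px [163. 228.]
```

Call:
arm_command(targets=[[[0.013,0,-0.026,0,0,0],[0.013,0,-0.026,0,0,0],[0.013,0,-0.026,0,0,0],[0.013,0,-0.026,0,0,0],[0.013,0,-0.026,0,0,0],[0.013,0,-0.026,0,0,0],[0.013,0,-0.026,0,0,0],[0.0125,0,-0.025,0,0,0],[0,0,0,0,-7,0],[0,0,0,0,-7,0],[0,0,0,0,-7,0],[0,0,0,0,-7,0]]], hand=0.69)

```text
time: 25.57
ee_pos: [0.5927, -0.2697, 0.0996]
eef_rot: [-0.694, -0.135, 0.136, 0.694]
ft_force: [0.3, 0.1, -0.8]
width: 0.06
```

Call:
arm_command(targets=[[[0,0,0,0,-7,0],[0,0,0,0,-7,0],[0,0,0,0,-7,0],[0,0,0,0,-7,0],[0,0,0,0,-7,0],[0,0,0,0,-7,0],[0,0,0,0,-7,0],[0,0,0,0,-7,0],[0,0.015,0,0,-7,0],[0,0.015,0,0,-5.2,0],[0,0,0,0,0,0],[0,0,0,0,0,0]]])

```text
time: 26.57
ee_pos: [0.5923, -0.2694, 0.0697]
eef_rot: [-0.5, -0.499, 0.499, 0.502]
ft_force: [-0.8, -0.2, 1.1]
width: 0.06
```

```bash
python3 plan.py .594 -.2695 .0165 90
python3 - <<'E'
from h import *
c=cam("side");crop(c,250,260,390,360,5,"i1.png")
E
```

```text
t 26.57 p [ 0.5923 -0.2694  0.0697] F [-0.8 -0.2  1.1] w 0.06
[[0.004, -0.003, -1.0], [1.0, 0.001, 0.004], [0.001, -1.0, 0.003]] q [ 0.08  0.53  0.37  1.57 -0.2   1.09  2.07]
shift tool mm [-0.2 53.2 -1.8] yaw now 89.77
turn deg [-0.17 -0.23  0.08]  q7 approx shift after turn mm [-0.1 53.2 -1.7]
turn deg [-1.2000e-01  1.7977e+02 -2.7000e-01]  q7 approx shift after turn mm [ 0.1 53.2  1.7]
```

View pics/i1.png

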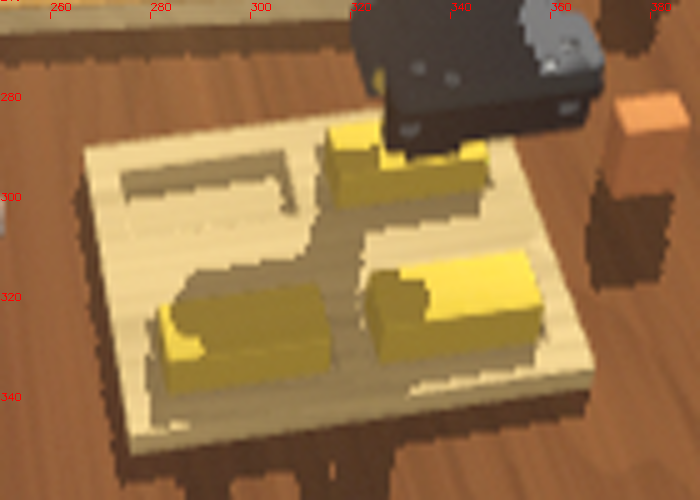

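Call:
arm_command(targets=[[[0,0.018,-0.002,0,0,0],[0,0.015,0,0,0,0],[0,0.012,0,0,0,0],[0,0.008,0,0,0,0],[0,0,0,0,0,0],[0,0,0,0,0,0]]])

```text
time: 27.12
ee_pos: [0.5954, -0.2698, 0.0185]
eef_rot: [-0.5, -0.5, 0.5, 0.5]
ft_force: [-0.3, -0.1, -0.0]
width: 0.0601
```

Call:
arm_command(targets=[[[0,0,0,0,0,0],[0,0,0,0,0,0],[0,0,0,0,0,0],[0,0,0,0,0,0],[0,0,0,0,0,0],[0,0,0,0,0,0]]], hand=0)

```text
time: 27.62
ee_pos: [0.5955, -0.2693, 0.0185]
eef_rot: [-0.5, -0.5, 0.5, 0.5]
ft_force: [-0.7, 4.4, 3.2]
width: 0.0277
```

Call:
arm_command(targets=[[[0,-0.01,0,0,0,0],[0,-0.015,0,0,0,0],[0,-0.02,0,0,0,0],[0,-0.02,0,0,0,0],[0,-0.02,0,0,0,0],[0.02,0,0,0,0,0],[0.035,0,0,0,0,0],[0.035,0,0,0,0,0],[0.035,0,0,0,0,0],[0.035,0,0,0,0,0],[0.03,0,0,0,0,0],[0.017,0,0,0,0,0]]])

```text
time: 28.62
ee_pos: [0.5952, -0.0579, 0.1035]
eef_rot: [0.499, 0.501, -0.5, -0.5]
ft_force: [-0.2, 1.0, -3.1]
width: 0.0276
```

Call:
arm_command(targets=[[[0,0,0,0,7,0],[0,0,0,0,7,0],[0,0,0,0,7,0],[0,0,0,0,7,0],[0,0,0,0,7,0],[0,0,0,0,7,0],[0,0,0,0,7,0],[0,0,0,0,7,0],[0,0,0,0,7,0],[0,0,0,0,7,0],[0,0,0,0,7,0],[0,0,0,0,7,0]]])

```text
time: 29.62
ee_pos: [0.5952, -0.0628, 0.1036]
eef_rot: [-0.706, -0.034, 0.035, 0.706]
ft_force: [0.0, -0.1, -3.3]
width: 0.0278
```

```bash
python3 plan.py .5919 -.0626 .0485 -6.6
```

```text
t 29.62 p [ 0.5952 -0.0628  0.1036] F [ 0.  -0.1 -3.3] w 0.0278
[[0.995, -0.0, -0.098], [0.098, 0.0, 0.995], [-0.0, -1.0, 0.0]] q [-0.43  0.41  0.57  1.7  -0.24  1.11  0.31]
shift tool mm [-3.2 55.1  0.5] yaw now 5.61
turn deg [-1.000e-02  1.221e+01 -3.000e-02]  q7 approx shift after turn mm [-3.3 55.1 -0.2]
turn deg [-4.0000e-02 -1.6779e+02  1.0000e-02]  q7 approx shift after turn mm [ 3.3 55.1  0.2]
```

Call:
arm_command(targets=[[[-0.003,0,0,0,6.1,0],[0,0,0,0,6.1,0],[0,0.015,0,0,0,0],[0,0.015,0,0,0,0],[0,0.012,0,0,0,0],[0,0.008,0,0,0,0],[0,0.0025,0,0,0,0],[0,0,0,0,0,0],[0,0,0,0,0,0]]])

```text
time: 30.37
ee_pos: [0.5928, -0.0632, 0.0513]
eef_rot: [-0.706, 0.038, -0.039, 0.706]
ft_force: [0.0, -0.6, -3.6]
width: 0.0274
```

```bash
python3 plan.py .5919 -.0626 .0485 -6.6
```

```text
t 30.37 p [ 0.5928 -0.0632  0.0513] F [ 0.  -0.6 -3.6] w 0.0274
[[0.994, 0.001, 0.109], [-0.109, -0.0, 0.994], [0.001, -1.0, 0.0]] q [-0.44  0.47  0.59  1.75 -0.3   1.01  0.15]
shift tool mm [-1.   2.8  0.5] yaw now -6.25
turn deg [-0.    0.35  0.03]  q7 approx shift after turn mm [-1.   2.8  0.5]
turn deg [ 5.0000e-02 -1.7965e+02  0.0000e+00]  q7 approx shift after turn mm [ 1.   2.8 -0.5]
```

Call:
arm_command(targets=[[[0,0.001,0,0,0,0],[0,0.001,0,0,0,0],[0,0.001,0,0,0,0],[0,0,0,0,0,0],[0,0,0,0,0,0]]])

```text
time: 30.78
ee_pos: [0.5929, -0.063, 0.0485]
eef_rot: [-0.706, 0.038, -0.039, 0.706]
ft_force: [-3.1, 1.1, 3.8]
width: 0.0276
```

Contact felt. Release and lift.

Call:
arm_command(targets=[[[0,0,0,0,0,0],[0,0,0,0,0,0],[0,0,0,0,0,0],[0,-0.015,0,0,0,0],[0,-0.02,0,0,0,0],[0,-0.02,0,0,0,0],[0,0,0,0,0,0]]], hand=0.55)

```text
time: 31.37
ee_pos: [0.5947, -0.0635, 0.1066]
eef_rot: [-0.706, 0.037, -0.041, 0.706]
ft_force: [0.4, -1.2, -0.0]
width: 0.0475
```

```bash
python3 plan.py .5089 -.342 .07 90
python3 - <<'E'
from h import *
c=cam("side");crop(c,230,170,370,280,5,"i2.png")
E
```

```text
t 31.37 p [ 0.5947 -0.0635  0.1066] F [ 0.4 -1.2 -0. ] w 0.0475
[[0.994, 0.006, 0.109], [-0.109, 0.0, 0.994], [0.005, -1.0, 0.001]] q [-0.46  0.4   0.61  1.71 -0.26  1.11  0.12]
shift tool mm [ -55.1   36.  -286.2] yaw now -6.26
turn deg [  0.23 -96.26   0.28]  q7 approx shift after turn mm [-278.5   36.6   85.8]
turn deg [-0.27 83.74  0.22]  q7 approx shift after turn mm [278.5  36.6 -85.8]
```

View pics/i2.png

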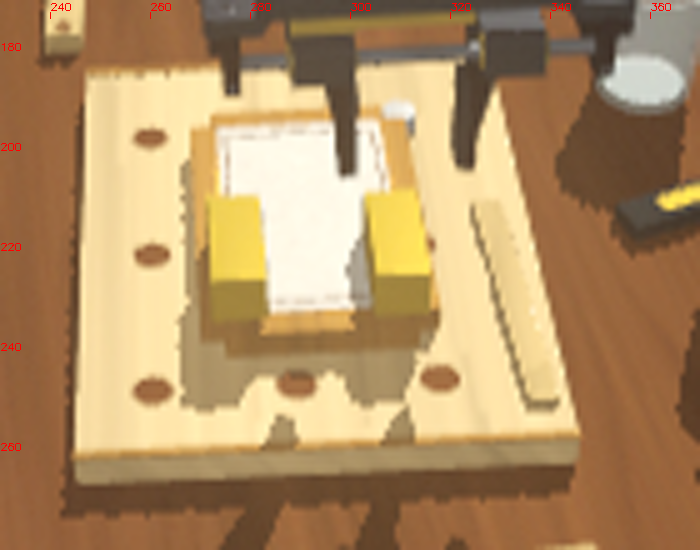

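Call:
arm_command(targets=[[[-0.006,0,-0.032,0,0,0],[-0.006,0,-0.032,0,0,0],[-0.006,0,-0.032,0,0,0],[-0.006,0,-0.032,0,0,0],[-0.006,0,-0.032,0,0,0],[-0.006,0,-0.032,0,0,0],[-0.006,0,-0.032,0,0,0],[-0.006,0,-0.032,0,0,0],[-0.006,0,-0.03,0,0,0],[0,0,0,0,-7,0],[0,0,0,0,-7,0],[0,0,0,0,-7,0]]], hand=0.69)

```text
time: 32.42
ee_pos: [0.507, -0.3419, 0.1016]
eef_rot: [-0.701, -0.092, 0.093, 0.701]
ft_force: [0.8, 0.1, -0.8]
width: 0.0602
```

Call:
arm_command(targets=[[[0,0,0,0,-7,0],[0,0,0,0,-7,0],[0,0,0,0,-7,0],[0,0,0,0,-7,0],[0,0,0,0,-7,0],[0,0,0,0,-7,0],[0,0,0,0,-7,0],[0,0,0,0,-7,0],[0,0.01,0,0,-7,0],[0,0.015,0,0,-7,0],[0,0.01,0,0,-5.2,0],[0,0,0,0,0,0]]])

```text
time: 33.42
ee_pos: [0.5062, -0.3405, 0.0647]
eef_rot: [-0.498, -0.501, 0.501, 0.501]
ft_force: [-0.4, 0.9, -0.6]
width: 0.0598
```

```bash
python3 plan.py .5089 -.342 .0165 90
python3 - <<'E'
from h import *
c=cam("side");crop(c,250,260,390,360,5,"j1.png")
E
```

```text
t 33.42 p [ 0.5062 -0.3405  0.0647] F [-0.4  0.9 -0.6] w 0.0598
[[-0.004, -0.004, -1.0], [1.0, 0.002, -0.004], [0.002, -1.0, 0.004]] q [ 0.24  0.45  0.35  1.69 -0.18  1.04  2.22]
shift tool mm [-1.7 48.2 -2.9] yaw now 90.21
turn deg [-0.22  0.21  0.13]  q7 approx shift after turn mm [-1.5 48.2 -2.7]
turn deg [   0.21 -179.79    0.34]  q7 approx shift after turn mm [ 1.5 48.2  2.7]
```

View pics/j1.png

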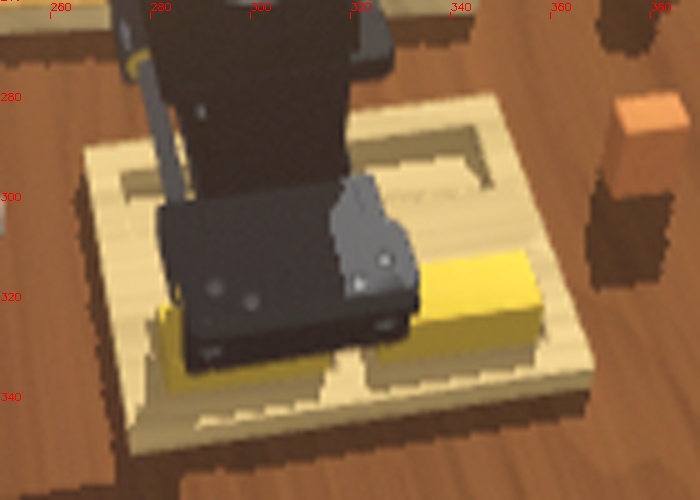

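Call:
arm_command(targets=[[[-0.0015,0.015,-0.003,0,0,0],[0,0.015,0,0,0,0],[0,0.01,0,0,0,0],[0,0.007,0,0,0,0],[0,0,0,0,0,0],[0,0,0,0,0,0]]])

```text
time: 33.97
ee_pos: [0.5107, -0.343, 0.0207]
eef_rot: [-0.5, -0.5, 0.5, 0.5]
ft_force: [-0.3, -0.1, 1.4]
width: 0.0599
```

Call:
arm_command(targets=[[[0,0,0,0,0,0],[0,0,0,0,0,0],[0,0,0,0,0,0],[0,0,0,0,0,0],[0,0,0,0,0,0],[0,0,0,0,0,0]]], hand=0)

```text
time: 34.47
ee_pos: [0.5108, -0.343, 0.0209]
eef_rot: [0.5, 0.5, -0.5, -0.5]
ft_force: [0.8, -3.3, 0.8]
width: 0.0278
```

Call:
arm_command(targets=[[[0,-0.01,0,0,0,0],[0,-0.015,0,0,0,0],[0,-0.02,0,0,0,0],[0,-0.025,0,0,0,0],[0,-0.025,0,0,0,0],[0.02,0,0,0,0,0],[0.035,0,0,0,0,0],[0.035,0,0,0,0,0],[0.035,0,0,0,0,0],[0.035,0,0,0,0,0],[0.035,0,0,0,0,0],[0.035,0,0,0,0,0]]])

```text
time: 35.47
ee_pos: [0.5102, -0.1114, 0.1161]
eef_rot: [-0.5, -0.5, 0.5, 0.5]
ft_force: [1.3, -0.2, -4.5]
width: 0.0272
```

Call:
arm_command(targets=[[[0.035,0,-0.002,0,0,0],[0.035,0,-0.002,0,0,0],[0.035,0,-0.003,0,0,0],[0.03,0,-0.003,0,0,0],[0.02,0,-0.003,0,0,0],[0,0,0,0,7,0],[0,0,0,0,7,0],[0,0,0,0,7,0],[0,0,0,0,7,0],[0,0,0,0,7,0],[0,0,0,0,7,0],[0,0,0,0,7,0]]])

```text
time: 36.47
ee_pos: [0.5236, 0.0418, 0.116]
eef_rot: [-0.663, -0.245, 0.246, 0.663]
ft_force: [0.3, -0.5, -4.5]
width: 0.0276
```

Call:
arm_command(targets=[[[0,0,0,0,7,0],[0,0,0,0,7,0],[0,0,0,0,7,0],[0,0,0,0,7,0],[0,0,0,0,7,0],[0,0,0,0,6.5,0],[0,0,0,0,6.5,0],[0,0,0,0,0,0]]])

```text
time: 37.13
ee_pos: [0.5236, 0.0419, 0.116]
eef_rot: [0.706, -0.046, 0.045, -0.706]
ft_force: [0.1, 0.0, -4.5]
width: 0.0275
```

```bash
python3 plan.py .5241 .046 .051 -6.6
```

```text
t 37.13 p [0.5236 0.0419 0.116 ] F [ 0.1  0.  -4.5] w 0.0275
[[0.992, -0.001, 0.128], [-0.128, -0.0, 0.992], [-0.001, -1.0, -0.0]] q [-0.45  0.2   0.32  1.87 -0.07  1.08 -0.23]
shift tool mm [-0.  65.   4.2] yaw now -7.36
turn deg [ 0.01 -0.76 -0.03]  q7 approx shift after turn mm [-0.  65.   4.2]
turn deg [5.0000e-02 1.7924e+02 1.0000e-02]  q7 approx shift after turn mm [ 0.  65.  -4.2]
```

Call:
arm_command(targets=[[[0,0.015,0.004,0,0,0],[0,0.015,0,0,0,0],[0,0.015,0,0,0,0],[0,0.01,0,0,0,0],[0,0.006,0,0,0,0],[0,0.002,0,0,0,0],[0,0,0,0,0,0],[0,0,0,0,0,0]]])

```text
time: 37.8
ee_pos: [0.525, 0.046, 0.0535]
eef_rot: [-0.706, 0.043, -0.044, 0.706]
ft_force: [-0.8, 0.7, -3.9]
width: 0.0278
```

Call:
arm_command(targets=[[[0,0.001,0,0,0,0],[0,0.001,0,0,0,0],[0,0,0,0,0,0],[0,0,0,0,0,0]]])

```text
time: 38.13
ee_pos: [0.5246, 0.046, 0.051]
eef_rot: [-0.706, 0.043, -0.043, 0.706]
ft_force: [-0.6, -0.1, -4.0]
width: 0.0273
```

Call:
arm_command(targets=[[[0,0.001,0,0,0,0],[0,0,0,0,0,0],[0,0,0,0,0,0]]])

```text
time: 38.38
ee_pos: [0.5246, 0.046, 0.0508]
eef_rot: [-0.706, 0.043, -0.043, 0.706]
ft_force: [-4.7, -0.0, 8.5]
width: 0.0276
```

Call:
arm_command(targets=[[[0,0,0,0,0,0],[0,0,0,0,0,0],[0,0,0,0,0,0],[0,-0.015,0,0,0,0],[0,-0.02,0,0,0,0],[0,-0.02,0,0,0,0],[0,0,0,0,0,0]]], hand=0.55)

```text
time: 38.97
ee_pos: [0.5269, 0.0463, 0.1086]
eef_rot: [-0.705, 0.041, -0.045, 0.706]
ft_force: [0.3, -0.5, 1.3]
width: 0.0476
```

```bash
python3 plan.py .5937 -.342 .07 90
python3 - <<'E'
from h import *
c=cam("side");crop(c,230,170,370,280,5,"j2.png");crop(c,250,260,390,360,5,"j3.png")
E
```

```text
t 38.97 p [0.5269 0.0463 0.1086] F [ 0.3 -0.5  1.3] w 0.0476
[[0.992, 0.006, 0.123], [-0.123, 0.002, 0.992], [0.005, -1.0, 0.002]] q [-0.46  0.21  0.32  1.87 -0.08  1.06 -0.23]
shift tool mm [ 113.7   38.3 -377.2] yaw now -7.05
turn deg [  0.17 -97.05   0.34]  q7 approx shift after turn mm [-388.3   38.6  -66.8]
turn deg [-0.33 82.95  0.17]  q7 approx shift after turn mm [388.3  38.6  66.8]
```

View pics/j2.png

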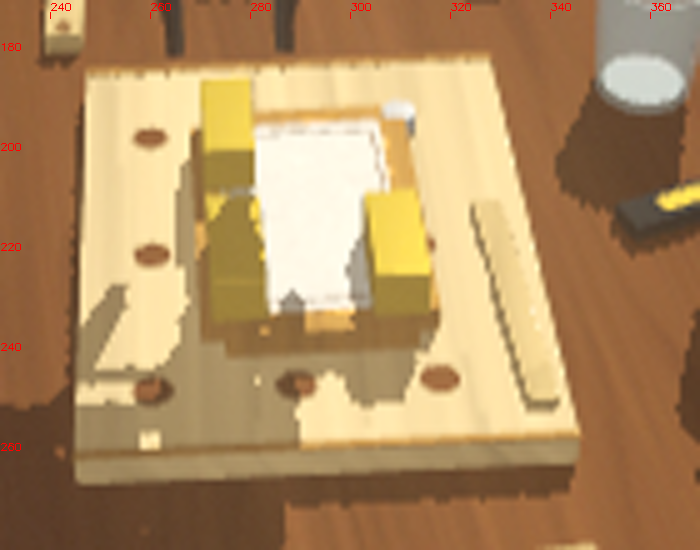

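View pics/j3.png

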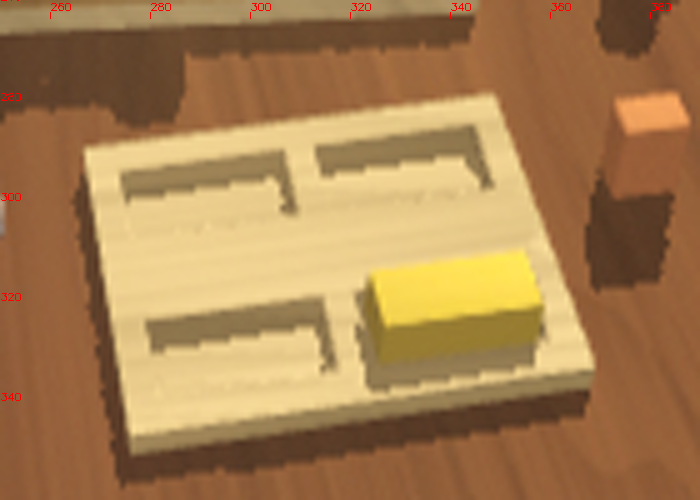

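Call:
arm_command(targets=[[[0.01,0,-0.034,0,0,0],[0.01,0,-0.034,0,0,0],[0.01,0,-0.034,0,0,0],[0.01,0,-0.034,0,0,0],[0.01,0,-0.034,0,0,0],[0.01,0,-0.034,0,0,0],[0.01,0,-0.034,0,0,0],[0.01,0,-0.034,0,0,0],[0.01,0,-0.034,0,0,0],[0.01,0,-0.034,0,0,0],[0.014,0,-0.037,0,0,0],[0,0,0,0,-7,0]]], hand=0.69)

```text
time: 40.02
ee_pos: [0.5892, -0.3505, 0.1028]
eef_rot: [0.709, -0.004, 0.002, -0.706]
ft_force: [-1.4, -0.4, -0.7]
width: 0.0599
```

Call:
arm_command(targets=[[[0,0,0,0,-7,0],[0,0,0,0,-7,0],[0,0,0,0,-7,0],[0,0,0,0,-7,0],[0,0,0,0,-7,0],[0,0,0,0,-7,0],[0,0,0,0,-7,0],[0,0,0,0,-7,0],[0,0,0,0,-7,0],[0,0.01,0,0,-7,0],[0,0.01,0,0,-7,0],[0,0.01,0,0,-7,0]]])

```text
time: 41.02
ee_pos: [0.5913, -0.3419, 0.0733]
eef_rot: [-0.524, -0.475, 0.475, 0.524]
ft_force: [-0.2, -0.8, -0.3]
width: 0.0603
```

Call:
arm_command(targets=[[[0,0,0,0,-6,0],[0,0,0,0,0,0],[0,0,0,0,0,0]]])

```text
time: 41.27
ee_pos: [0.5913, -0.3421, 0.074]
eef_rot: [-0.501, -0.499, 0.499, 0.501]
ft_force: [0.2, 0.1, 0.7]
width: 0.0603
```

```bash
python3 plan.py .5937 -.342 .0165 90
python3 - <<'E'
from h import *
c=cam("side");crop(c,250,260,390,360,5,"k1.png")
E
```

```text
t 41.27 p [ 0.5913 -0.3421  0.074 ] F [0.2 0.1 0.7] w 0.0603
[[0.004, -0.001, -1.0], [1.0, 0.001, 0.004], [0.001, -1.0, 0.001]] q [ 0.36  0.57  0.13  1.46 -0.08  1.12  2.08]
shift tool mm [ 0.1 57.5 -2.5] yaw now 89.76
turn deg [-0.03 -0.24  0.04]  q7 approx shift after turn mm [ 0.1 57.5 -2.4]
turn deg [-6.0000e-02  1.7976e+02 -5.0000e-02]  q7 approx shift after turn mm [-0.1 57.5  2.4]
```

View pics/k1.png

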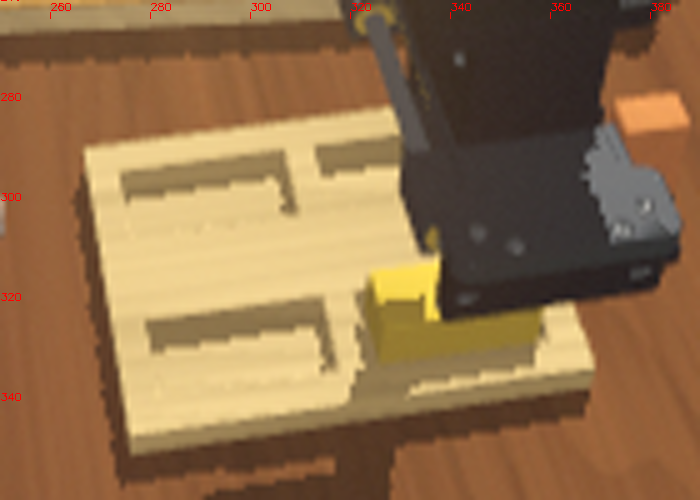

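Call:
arm_command(targets=[[[0,0.018,-0.002,0,0,0],[0,0.015,0,0,0,0],[0,0.012,0,0,0,0],[0,0.008,0,0,0,0],[0,0.004,0,0,0,0],[0,0,0,0,0,0],[0,0,0,0,0,0]]])

```text
time: 41.9
ee_pos: [0.5937, -0.3423, 0.0182]
eef_rot: [0.5, 0.5, -0.5, -0.5]
ft_force: [1.0, -0.1, 0.1]
width: 0.0601
```

Call:
arm_command(targets=[[[0,0,0,0,0,0],[0,0,0,0,0,0],[0,0,0,0,0,0],[0,0,0,0,0,0],[0,0,0,0,0,0],[0,0,0,0,0,0]]], hand=0)

```text
time: 42.4
ee_pos: [0.5935, -0.3423, 0.0179]
eef_rot: [0.5, 0.5, -0.5, -0.5]
ft_force: [-0.3, -0.5, 0.1]
width: 0.0281
```

Call:
arm_command(targets=[[[0,-0.01,0,0,0,0],[0,-0.015,0,0,0,0],[0,-0.02,0,0,0,0],[0,-0.025,0,0,0,0],[0,-0.025,0,0,0,0],[0.02,0,0,0,0,0],[0.035,0,0,0,0,0],[0.035,0,0,0,0,0],[0.035,0,0,0,0,0],[0.035,0,0,0,0,0],[0.035,0,0,0,0,0],[0.035,0,0,0,0,0]]])

```text
time: 43.4
ee_pos: [0.593, -0.1105, 0.1131]
eef_rot: [-0.5, -0.5, 0.5, 0.5]
ft_force: [1.7, -0.6, -3.4]
width: 0.0275
```

Call:
arm_command(targets=[[[0.035,0,-0.002,0,0,0],[0.035,0,-0.002,0,0,0],[0.035,0,-0.002,0,0,0],[0.025,0,-0.002,0,0,0],[0.018,0,-0.002,0,0,0],[0,0,0,0,7,0],[0,0,0,0,7,0],[0,0,0,0,7,0],[0,0,0,0,7,0],[0,0,0,0,7,0],[0,0,0,0,7,0],[0,0,0,0,7,0]]])

```text
time: 44.4
ee_pos: [0.6034, 0.0358, 0.1131]
eef_rot: [-0.663, -0.245, 0.246, 0.663]
ft_force: [-0.5, 0.2, -3.6]
width: 0.0278
```

Call:
arm_command(targets=[[[0,0,0,0,7,0],[0,0,0,0,7,0],[0,0,0,0,7,0],[0,0,0,0,7,0],[0,0,0,0,7,0],[0,0,0,0,6.5,0],[0,0,0,0,5.9,0],[0,0,0,0,0,0]]])

```text
time: 45.07
ee_pos: [0.6034, 0.036, 0.113]
eef_rot: [-0.706, 0.042, -0.041, 0.706]
ft_force: [-0.1, 0.1, -3.5]
width: 0.0275
```

```bash
python3 plan.py .6035 .0368 .048 -6.6
```

```text
t 45.07 p [0.6034 0.036  0.113 ] F [-0.1  0.1 -3.5] w 0.0275
[[0.993, -0.001, 0.117], [-0.117, 0.0, 0.993], [-0.001, -1.0, 0.0]] q [-0.34  0.37  0.26  1.66 -0.1   1.12 -0.17]
shift tool mm [ 0.  65.   0.8] yaw now -6.71
turn deg [-0.   -0.11 -0.03]  q7 approx shift after turn mm [ 0.  65.   0.8]
turn deg [ 5.0000e-02  1.7989e+02 -0.0000e+00]  q7 approx shift after turn mm [-0.  65.  -0.8]
```

Call:
arm_command(targets=[[[0,0.015,0.001,0,0,0],[0,0.015,0,0,0,0],[0,0.015,0,0,0,0],[0,0.01,0,0,0,0],[0,0.006,0,0,0,0],[0,0.002,0,0,0,0],[0,0,0,0,0,0],[0,0,0,0,0,0]]])

```text
time: 45.73
ee_pos: [0.6043, 0.0368, 0.0505]
eef_rot: [-0.706, 0.039, -0.04, 0.706]
ft_force: [0.1, -0.4, -3.6]
width: 0.0278
```

Call:
arm_command(targets=[[[0,0.001,0,0,0,0],[0,0.001,0,0,0,0],[0,0,0,0,0,0],[0,0,0,0,0,0]]])

```text
time: 46.07
ee_pos: [0.6039, 0.0369, 0.048]
eef_rot: [-0.706, 0.04, -0.04, 0.706]
ft_force: [-0.3, -0.0, -3.8]
width: 0.0279
```

Call:
arm_command(targets=[[[0,0.001,0,0,0,0],[0,0,0,0,0,0],[0,0,0,0,0,0]]])

```text
time: 46.32
ee_pos: [0.604, 0.0369, 0.0478]
eef_rot: [-0.706, 0.04, -0.04, 0.706]
ft_force: [-4.3, -1.2, 6.7]
width: 0.0278
```

Call:
arm_command(targets=[[[0,0,0,0,0,0],[0,0,0,0,0,0],[0,0,0,0,0,0],[0,-0.015,0,0,0,0],[0,-0.025,0,0,0,0],[0,-0.035,0,0,0,0],[0,-0.035,0,0,0,0],[0,0,0,0,0,0]]], hand=0.55)

```text
time: 46.98
ee_pos: [0.6075, 0.0369, 0.1643]
eef_rot: [-0.705, 0.036, -0.044, 0.707]
ft_force: [1.2, 0.8, 0.3]
width: 0.048
```

```bash
python3 plan.py .50 .25 .2 -7
python3 - <<'E'
from h import *
c=cam("scene");crop(c,200,175,360,285,5,"l1.png");crop(c,340,180,450,260,7,"l2.png")
c=cam("side");crop(c,230,170,370,280,5,"l3.png")
E
```

```text
t 46.98 p [0.6075 0.0369 0.1643] F [1.2 0.8 0.3] w 0.048
[[0.994, 0.011, 0.113], [-0.113, 0.002, 0.994], [0.01, -1.0, 0.003]] q [-0.35  0.33  0.26  1.61 -0.09  1.21 -0.18]
shift tool mm [-130.4  -36.4  199.7] yaw now -6.46
turn deg [-0.18  0.54  0.59]  q7 approx shift after turn mm [-132.6  -35.7  198.4]
turn deg [   0.92 -179.46    0.28]  q7 approx shift after turn mm [ 132.6  -35.7 -198.4]
```

View pics/l1.png

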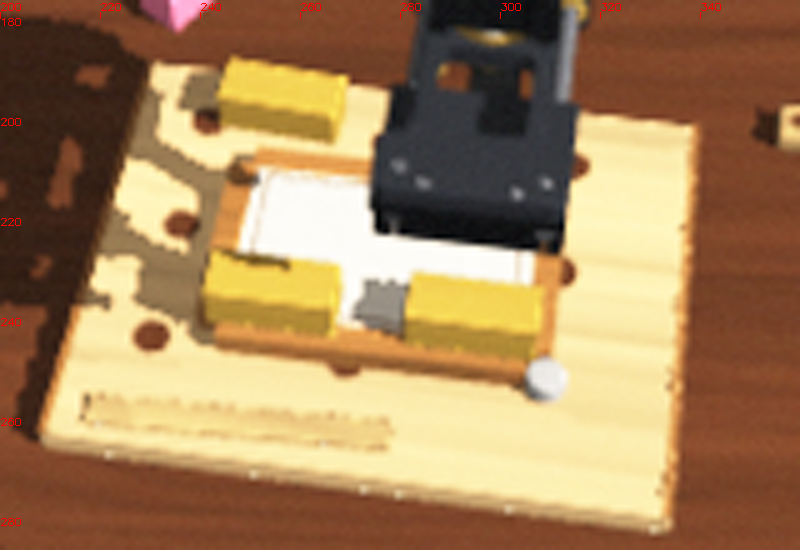

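View pics/l2.png

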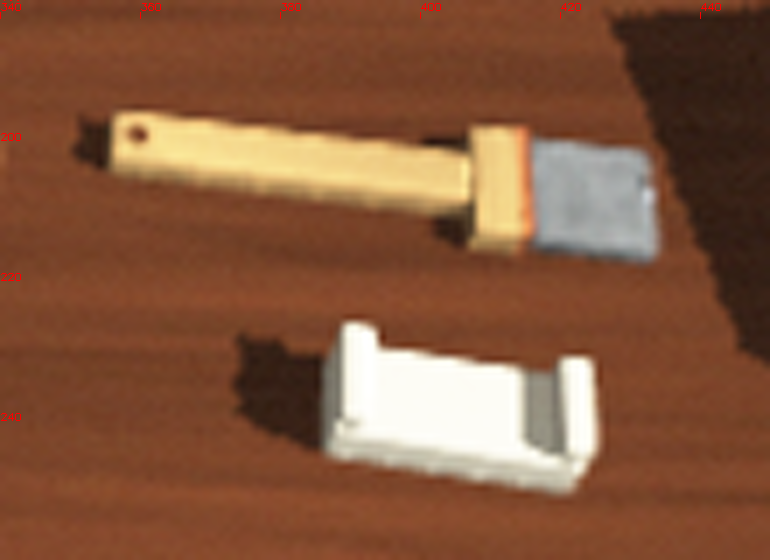

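View pics/l3.png

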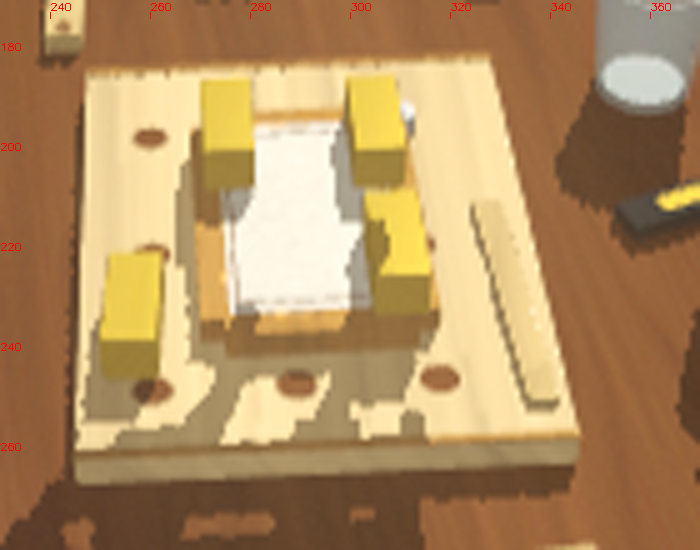

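Run:
```python
from fit import *
A=lambda pts,k,o:(np.array(pts,float)/k+np.array(o)-0.5+0.5/k)
L=[[-.033,.014,.046],[.033,.014,.046],[.033,-.014,.046],[-.033,-.014,.046]]
s=cam("scene");d=cam("side")
ps=A([[230,57],[348,76],[340,118],[219,98]],5,[200,175])
pd=A([[107,253],[164,252],[159,320],[101,320]],5,[230,170]) # side: left col = -x
L2=[[.033,.014,.046],[.033,-.014,.046],[-.033,-.014,.046],[-.033,.014,.046]]
print(fit([(s,L,ps)],[.47,-.06,1.45]));print(fit([(d,L2,pd)],[.47,-.06,1.45]))
```

```text
(array([ 0.45905757, -0.06722807,  1.40684888]), np.float64(0.36203185006257854))
(array([ 0.45812464, -0.05879407,  1.41017063]), np.float64(2.337077186357874))
```

```bash
python3 plan.py .465 -.15 .18 -9.4
```

```text
t 47.18 p [0.6034 0.0369 0.1559] F [-0.5  1.  -0.6] w 0.0478
[[0.994, -0.001, 0.112], [-0.112, -0.0, 0.994], [-0.001, -1.0, -0.0]] q [-0.35  0.33  0.26  1.62 -0.09  1.2  -0.18]
shift tool mm [-116.6  -23.9 -201.2] yaw now -6.43
turn deg [ 0.01  2.97 -0.06]  q7 approx shift after turn mm [-106.   -24.1 -207. ]
turn deg [-1.0000e-01 -1.7703e+02 -1.0000e-02]  q7 approx shift after turn mm [106.  -24.1 207. ]
```

Call:
arm_command(targets=[[[-0.0165,-0.004,-0.0287,0,0,0],[-0.0165,-0.004,-0.0287,0,0,0],[-0.0165,-0.004,-0.0287,0,0,0],[-0.0165,-0.004,-0.0287,0,0,0],[-0.0165,-0.004,-0.0287,0,0,0],[-0.0165,-0.004,-0.0287,0,0,0],[-0.0165,0,-0.0287,0,0,0],[0,0,0,0,3,0],[0,0,0,0,0,0],[0,0,0,0,0,0]]])

```text
time: 48.02
ee_pos: [0.4663, -0.1492, 0.1799]
eef_rot: [-0.705, 0.058, -0.057, 0.705]
ft_force: [-0.0, 0.4, -0.4]
width: 0.048
```

Run:
```python
from h import *
st()
c=cam("wrist"); cv2.imwrite("pics/m1.png",c["pixels"]); np.savez("m1.npz",**{k:c[k] for k in("R","t","f","cx","cy")})
```

```text
t 48.02 p [ 0.4663 -0.1492  0.1799] F [-0.   0.4 -0.4] w 0.048
[[0.987, -0.001, 0.162], [-0.162, 0.001, 0.987], [-0.001, -1.0, 0.0]] q [-0.16  0.05  0.39  1.89 -0.02  1.21  0.08]
```

View pics/m1.png

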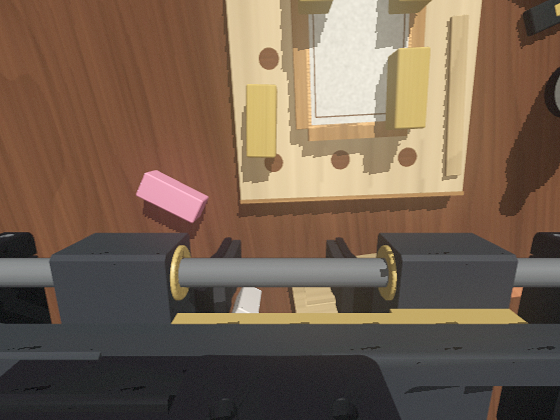

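Run:
```python
from h import *
import re
src=open("wts.py").read()
from wts import weights
c=dict(np.load("m1.npz"));c["pixels"]=cv2.imread("pics/m1.png")
weights(c,(240,78,283,160),.046)
weights(c,(390,30,432,135),.062)
print([np.round(p2w(c,u,v,.046),4) for u,v in [(248,84),(276,84),(277,157),(247,157)]])
print([np.round(p2w(c,u,v,.018),4) for u,v in [(241,201),(462,191)]])
```

```text
[ 0.4581 -0.068 ] [65.  27.6] 79.0 px [261. 121.]
[ 0.5909 -0.0636] [65.5 27.4] 82.0 px [411.  88.]
[array([ 0.4526, -0.0341,  0.046 ]), array([ 0.4775, -0.0382,  0.046 ]), array([ 0.4675, -0.1023,  0.046 ]), array([ 0.4393, -0.0976,  0.046 ])]
[array([ 0.4204, -0.1438,  0.018 ]), array([ 0.656 , -0.1716,  0.018 ])]
```

```bash
python3 plan.py .458 -.067 .037 -10
```

```text
t 48.07 p [ 0.4667 -0.1488  0.18  ] F [-0.4  0.3 -1. ] w 0.0479
[[0.987, -0.001, 0.161], [-0.161, 0.0, 0.987], [-0.001, -1.0, 0.0]] q [-0.16  0.05  0.39  1.88 -0.02  1.21  0.08]
shift tool mm [-21.5 143.   79.3] yaw now -9.27
turn deg [-0.01  0.73 -0.08]  q7 approx shift after turn mm [-22.7 143.   79.1]
turn deg [-1.2000e-01 -1.7927e+02  1.0000e-02]  q7 approx shift after turn mm [ 22.7 143.  -79.1]
```

Call:
arm_command(targets=[[[-0.007,0,0.026,0,0,0],[-0.007,0,0.026,0,0,0],[-0.0075,0.01,0.027,0,0.7,0],[0,0.025,0,0,0,0],[0,0.025,0,0,0,0],[0,0.025,0,0,0,0],[0,0.025,0,0,0,0],[0,0,0,0,0,0],[0,0,0,0,0,0]]], hand=0.5)

```text
time: 48.82
ee_pos: [0.4576, -0.0676, 0.07]
eef_rot: [0.705, -0.063, 0.061, -0.704]
ft_force: [-1.1, 0.6, 1.3]
width: 0.0434
```

```bash
python3 plan.py .458 -.067 .037 -10
python3 - <<'E'
from h import *
c=cam("side");crop(c,230,170,370,280,5,"m2.png")
E
```

```text
t 48.82 p [ 0.4576 -0.0676  0.07  ] F [-1.1  0.6  1.3] w 0.0434
[[0.985, -0.003, 0.174], [-0.174, -0.0, 0.985], [-0.003, -1.0, -0.001]] q [-0.24  0.13  0.31  2.06 -0.05  0.96 -0.08]
shift tool mm [ 0.4 33.   0.6] yaw now -10.0
turn deg [ 0.05 -0.   -0.18]  q7 approx shift after turn mm [ 0.3 33.   0.6]
turn deg [2.8e-01 1.8e+02 7.0e-02]  q7 approx shift after turn mm [-0.3 33.  -0.6]
```

View pics/m2.png

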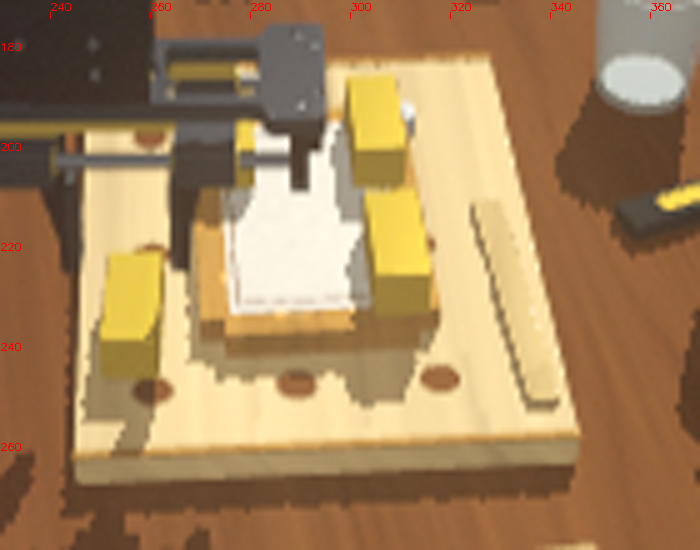

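Call:
arm_command(targets=[[[0,0.015,0,0,0,0],[0,0.012,0,0,0,0],[0,0.006,0,0,0,0],[0,0,0,0,0,0],[0,0,0,0,0,0]]])

```text
time: 49.28
ee_pos: [0.459, -0.0683, 0.0388]
eef_rot: [-0.704, 0.062, -0.063, 0.704]
ft_force: [-0.7, -0.9, 0.1]
width: 0.0437
```

Call:
arm_command(targets=[[[0,0,0,0,0,0],[0,0,0,0,0,0],[0,0,0,0,0,0],[0,0,0,0,0,0],[0,0,0,0,0,0]]], hand=0)

```text
time: 49.7
ee_pos: [0.4586, -0.0684, 0.0383]
eef_rot: [-0.704, 0.062, -0.063, 0.704]
ft_force: [-1.1, 0.0, 6.7]
width: 0.0276
```

Call:
arm_command(targets=[[[0,-0.01,0,0,0,0],[0,-0.015,0,0,0,0],[0,-0.015,0,0,0,0],[0.015,0,0.005,0,0,0],[0.02,0,0.009,0,0,0],[0.015,0,0.009,0,-3.4,0],[0,0,0,0,0,0]]])

```text
time: 50.28
ee_pos: [0.5141, -0.0529, 0.0784]
eef_rot: [-0.706, 0.039, -0.04, 0.706]
ft_force: [-0.8, 0.5, -3.0]
width: 0.0274
```

```bash
python3 plan.py .5125 -.0534 .055 -6.6
python3 - <<'E'
from h import *
c=cam("side");crop(c,230,170,370,280,5,"m3.png")
E
```

```text
t 50.28 p [ 0.5141 -0.0529  0.0784] F [-0.8  0.5 -3. ] w 0.0274
[[0.994, 0.002, 0.112], [-0.112, 0.0, 0.994], [0.002, -1.0, 0.001]] q [-0.25  0.23  0.29  1.93 -0.08  0.99 -0.03]
shift tool mm [-1.6 23.4 -0.7] yaw now -6.43
turn deg [-0.03  0.17  0.1 ]  q7 approx shift after turn mm [-1.5 23.4 -0.7]
turn deg [ 1.5000e-01 -1.7983e+02  5.0000e-02]  q7 approx shift after turn mm [ 1.5 23.4  0.7]
```

View pics/m3.png

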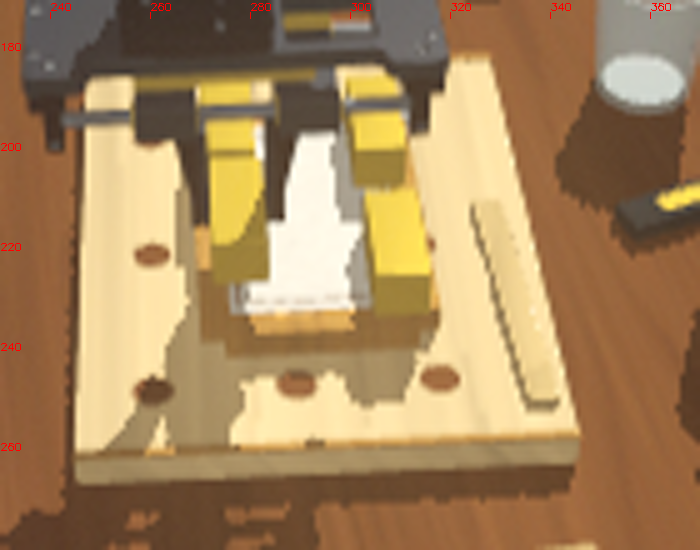

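Call:
arm_command(targets=[[[-0.001,0.01,0,0,0,0],[0,0.008,0,0,0,0],[0,0.003,0,0,0,0],[0,0.001,0,0,0,0],[0,0,0,0,0,0],[0,0,0,0,0,0]]])

```text
time: 50.83
ee_pos: [0.5105, -0.0546, 0.0559]
eef_rot: [-0.706, 0.042, -0.042, 0.706]
ft_force: [1.1, -0.0, -3.6]
width: 0.0274
```

Call:
arm_command(targets=[[[0,0.001,0,0,0,0],[0,0.001,0,0,0,0],[0,0,0,0,0,0]]])

```text
time: 51.08
ee_pos: [0.5108, -0.0545, 0.0543]
eef_rot: [-0.706, 0.041, -0.042, 0.706]
ft_force: [-2.1, -0.8, 1.7]
width: 0.0269
```

Call:
arm_command(targets=[[[0,0,0,0,0,0],[0,0,0,0,0,0],[0,0,0,0,0,0],[0,-0.015,0,0,0,0],[0,-0.025,0,0,0,0],[0,-0.035,0,0,0,0],[0,-0.035,0,0,0,0],[0,0,0,0,0,0]]], hand=0.55)

```text
time: 51.75
ee_pos: [0.514, -0.0547, 0.1705]
eef_rot: [-0.705, 0.038, -0.045, 0.706]
ft_force: [1.0, 0.1, 0.9]
width: 0.0479
```

Run:
```python
from fit import *
st()
s=cam("scene");crop(s,200,175,360,285,5,"n1.png")
c=cam("side");crop(c,230,170,370,280,5,"n2.png")
```

```text
t 51.75 p [ 0.514  -0.0547  0.1705] F [1.  0.1 0.9] w 0.0479
[[0.993, 0.01, 0.118], [-0.118, 0.001, 0.993], [0.01, -1.0, 0.002]] q [-0.26  0.12  0.3   1.84 -0.04  1.18 -0.07]
```

View pics/n2.png

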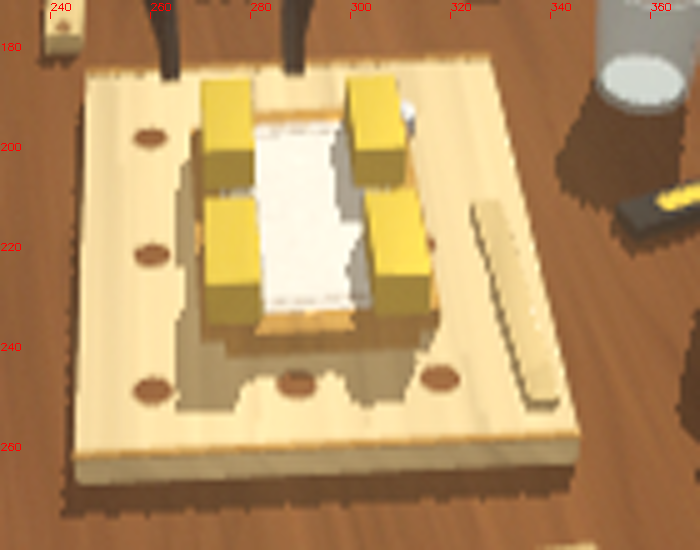

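Run:
```python
from fit import *
s=cam("scene");d=cam("side")
for p in [(327,147),(390,149),(245,125),(273,122),(316,142)]: print("side",p,np.round(p2w(d,*p,0),3))
for p in [(418,385),(416,330),(438,290),(430,293)]: print("scene",p,np.round(p2w(s,*p,0),3))
crop(d,210,60,410,200,4,"o1.png"); crop(s,340,150,560,370,3,"o2.png")
```

```text
side (327, 147) [0.751 0.351 0.   ]
side (390, 149) [0.957 0.297 0.   ]
side (245, 125) [0.489 0.567 0.   ]
side (273, 122) [0.597 0.569 0.   ]
side (316, 142) [0.722 0.391 0.   ]
scene (418, 385) [0.923 0.291 0.   ]
scene (416, 330) [0.808 0.308 0.   ]
scene (438, 290) [0.71  0.379 0.   ]
scene (430, 293) [0.718 0.358 0.   ]
```

View pics/o1.png

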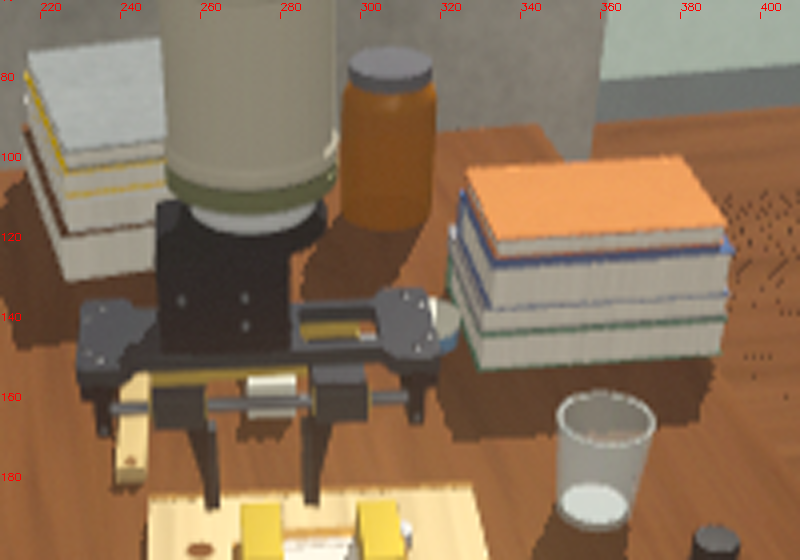

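View pics/o2.png

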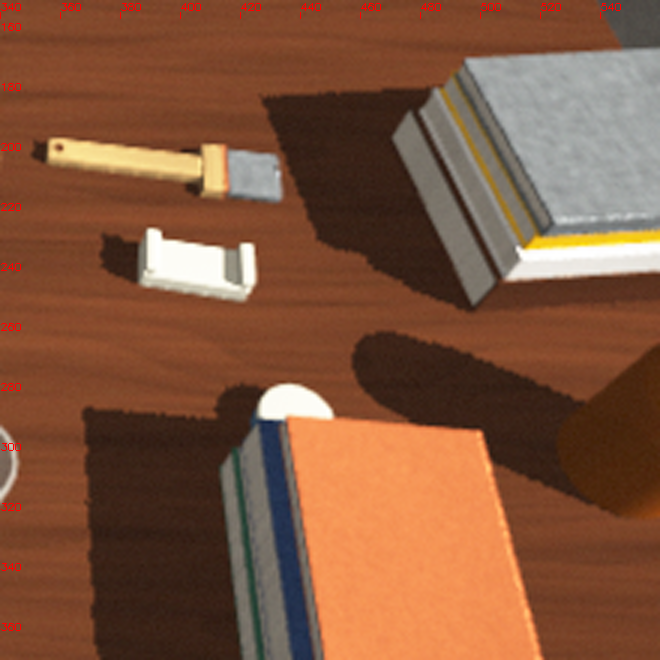

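```bash
python3 plan.py .51 .23 .2 -6.7
```

```text
t 51.95 p [ 0.5101 -0.0544  0.163 ] F [-0.1  0.7  0. ] w 0.0478
[[0.993, -0.001, 0.117], [-0.117, 0.0, 0.993], [-0.001, -1.0, -0.0]] q [-0.26  0.13  0.3   1.85 -0.04  1.18 -0.06]
shift tool mm [-33.5 -37.  282.4] yaw now -6.74
turn deg [ 0.   -0.04 -0.06]  q7 approx shift after turn mm [-33.3 -37.  282.4]
turn deg [9.0000e-02 1.7996e+02 0.0000e+00]  q7 approx shift after turn mm [  33.3  -37.  -282.4]
```

Call:
arm_command(targets=[[[-0.0035,-0.004,0.028,0,0,0],[-0.0035,-0.004,0.028,0,0,0],[-0.0035,-0.004,0.028,0,0,0],[-0.0035,-0.004,0.028,0,0,0],[-0.0035,-0.004,0.028,0,0,0],[-0.0035,-0.004,0.028,0,0,0],[-0.0035,-0.004,0.028,0,0,0],[-0.003,-0.004,0.028,0,0,0],[-0.003,-0.004,0.028,0,0,0],[-0.003,-0.001,0.028,0,0,0],[0,0,0,0,0,0],[0,0,0,0,0,0]]], hand=0.6)

```text
time: 52.95
ee_pos: [0.5091, 0.229, 0.199]
eef_rot: [0.706, -0.041, 0.04, -0.706]
ft_force: [0.4, -2.0, -0.0]
width: 0.0521
```

Run:
```python
from h import *
st()
c=cam("wrist"); cv2.imwrite("pics/p1.png",c["pixels"]); np.savez("p1.npz",**{k:c[k] for k in("R","t","f","cx","cy")})
```

```text
t 52.95 p [0.5091 0.229  0.199 ] F [ 0.4 -2.  -0. ] w 0.0521
[[0.993, -0.003, 0.114], [-0.114, -0.001, 0.993], [-0.002, -1.0, -0.001]] q [-0.58  0.2   0.08  1.68 -0.02  1.27 -0.6 ]
```

View pics/p1.png

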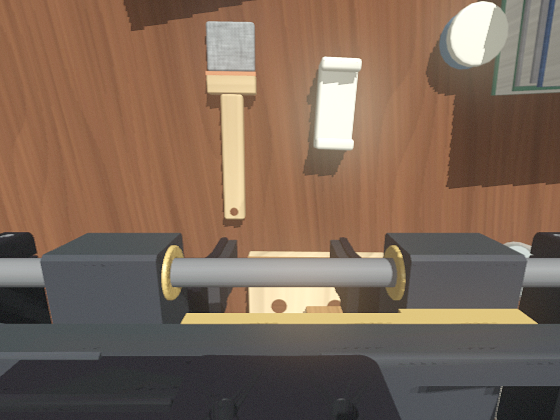

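Run:
```python
from fit import *
c=dict(np.load("p1.npz"));c["pixels"]=cv2.imread("pics/p1.png")
crop(c,195,10,375,225,3,"p2.png")
br=[[-.13,.012,.014],[-.13,-.012,.014],[.01,.025,.014],[.01,-.025,.014],[.08,.025,.014],[.08,-.025,.014]]
px=[[225,218],[244,217],[207,94],[256,94],[208,22],[254,22]]
print("brush",fit([(c,br,px)],[.46,.33,1.45]))
for a,b in (((232,95),.014),((233,218),.014)): print(np.round(p2w(c,*a,b),4))
```

```text
brush (array([0.46527162, 0.334014  , 1.43557343]), np.float64(3.710173880822964))
[0.4664 0.3428 0.014 ]
[0.4465 0.2084 0.014 ]
```

View pics/p2.png

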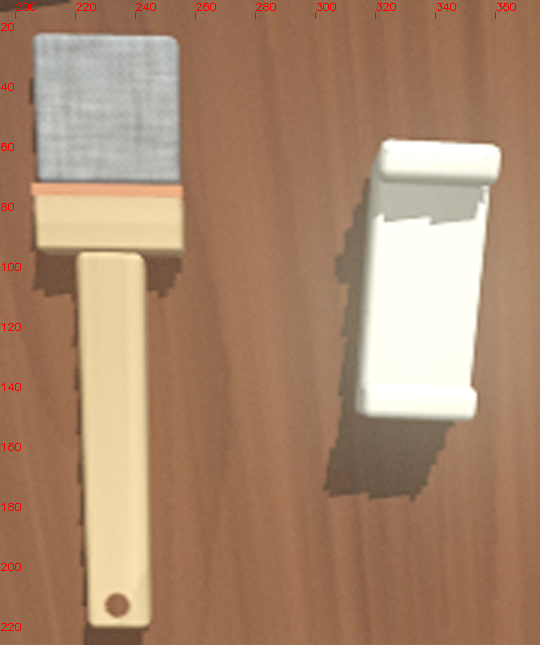

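```bash
python3 - <<'E'
from fit import *
c=dict(np.load("p1.npz"))
rr=[[-.02,.045,.032],[.02,.045,.032],[-.02,-.045,.032],[.02,-.045,.032]]
px=np.array([[381,139],[501,146],[355,416],[476,419]])/3+[195,10]-.5
R,e=fit([(c,rr,px)],[.58,.32,-.1]);print("rest",R,e)
for b in [R[2],R[2]+np.pi]:
    print("brush yaw",np.degrees(b),"grip at",R[:2]-.055*np.array([np.cos(b),np.sin(b)]))
b=1.436;print("grip now",np.array([.4655,.334])-.055*np.array([np.cos(b),np.sin(b)]))
E
python3 plan.py .458 .2795 .03 -7.7
```

```text
rest [ 0.57382436  0.31889574 -0.16658308] 1.450414547527231
brush yaw -9.544507187820969 grip at [0.51958572 0.32801549]
brush yaw 170.45549281217905 grip at [0.628063   0.30977598]
grip now [0.45810863 0.27949892]
t 53.0 p [0.5096 0.2273 0.1993] F [-0.2 -0.6  0.4] w 0.0522
[[0.993, -0.002, 0.116], [-0.117, -0.001, 0.993], [-0.002, -1.0, -0.002]] q [-0.58  0.2   0.09  1.68 -0.02  1.27 -0.6 ]
shift tool mm [-57.  169.3  46.1] yaw now -6.69
turn deg [ 0.1   1.01 -0.11]  q7 approx shift after turn mm [-58.1 169.3  44.8]
turn deg [-1.7000e-01 -1.7899e+02 -1.5000e-01]  q7 approx shift after turn mm [ 58.1 169.3 -44.8]
```

Call:
arm_command(targets=[[[-0.019,0,0.015,0,0,0],[-0.019,0.01,0.015,0,0,0],[-0.019,0.02,0.016,0,1.0,0],[0,0.025,0,0,0,0],[0,0.025,0,0,0,0],[0,0.025,0,0,0,0],[0,0.025,0,0,0,0],[0,0.02,0,0,0,0],[0,0,0,0,0,0],[0,0,0,0,0,0]]])

```text
time: 53.83
ee_pos: [0.4586, 0.2782, 0.05]
eef_rot: [0.706, -0.049, 0.048, -0.705]
ft_force: [-0.2, 0.7, 0.1]
width: 0.0522
```

```bash
python3 plan.py .458 .2795 .005 -7.7
python3 - <<'E'
from h import *
c=cam("side");crop(c,220,120,320,200,7,"q1.png");c=cam("scene");crop(c,340,180,450,260,7,"q2.png")
E
```

```text
t 53.83 p [0.4586 0.2782 0.05  ] F [-0.2  0.7  0.1] w 0.0522
[[0.991, -0.002, 0.136], [-0.136, -0.002, 0.991], [-0.002, -1.0, -0.002]] q [-0.66  0.31  0.03  1.88 -0.01  0.96 -0.76]
shift tool mm [-0.7 45.   1.3] yaw now -7.83
turn deg [ 0.12 -0.13 -0.1 ]  q7 approx shift after turn mm [-0.8 45.   1.2]
turn deg [1.6000e-01 1.7987e+02 2.0000e-01]  q7 approx shift after turn mm [ 0.8 45.  -1.2]
```

View pics/q2.png

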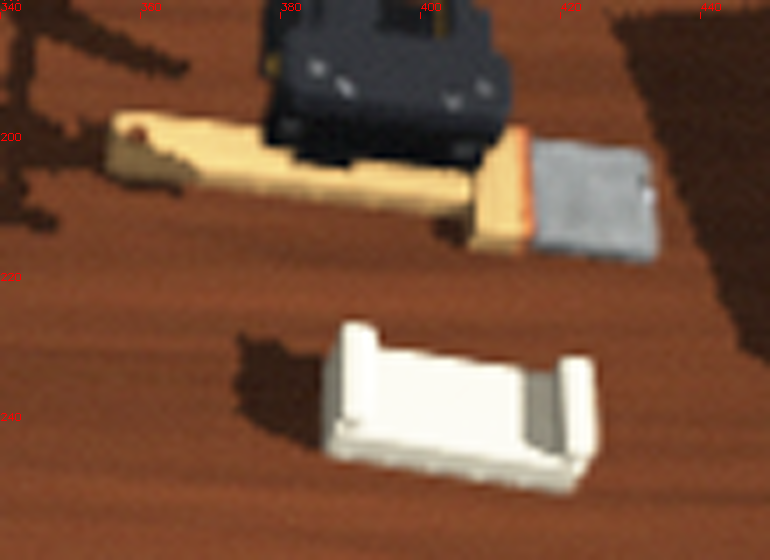

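Brush unmoved. Descend and grip.

Call:
arm_command(targets=[[[-0.0007,0.015,0.001,0,0,0],[0,0.015,0,0,0,0],[0,0.01,0,0,0,0],[0,0.003,0,0,0,0],[0,0,0,0,0,0],[0,0,0,0,0,0]]])

```text
time: 54.43
ee_pos: [0.4589, 0.2812, 0.0087]
eef_rot: [-0.705, 0.048, -0.048, 0.706]
ft_force: [0.5, 0.5, -0.3]
width: 0.0526
```

Call:
arm_command(targets=[[[0,0,0,0,0,0],[0,0,0,0,0,0],[0,0,0,0,0,0],[0,0,0,0,0,0],[0,0,0,0,0,0],[0,0,0,0,0,0]]], hand=0)

```text
time: 54.93
ee_pos: [0.4584, 0.2811, 0.008]
eef_rot: [-0.705, 0.048, -0.048, 0.706]
ft_force: [-0.8, -0.6, 1.0]
width: 0.0231
```

Call:
arm_command(targets=[[[0,0,0,0,0,0],[0,0,0,0,0,0],[0,0.002,0,0,0,0],[0,0.002,0,0,0,0],[0,0,0,0,0,0],[0,0,0,0,0,0]]], hand=0.5)

```text
time: 55.43
ee_pos: [0.4582, 0.2809, 0.0035]
eef_rot: [0.706, -0.048, 0.048, -0.705]
ft_force: [0.2, 0.2, -0.7]
width: 0.0429
```

Call:
arm_command(targets=[[[0,0,0,0,0,0],[0,0,0,0,0,0],[0,0,0,0,0,0],[0,0,0,0,0,0],[0,0,0,0,0,0],[0,0,0,0,0,0]]], hand=0)

```text
time: 55.93
ee_pos: [0.4584, 0.281, 0.0039]
eef_rot: [-0.705, 0.048, -0.048, 0.706]
ft_force: [-0.3, -1.4, -0.5]
width: 0.0236
```

Call:
arm_command(targets=[[[0,-0.01,0,0,0,0],[0,-0.015,0,0,0,0],[0,-0.02,0,0,0,0],[0,-0.025,0,0,0,0],[0,-0.025,0,0,0,0],[0.025,0,0.01,0,0,0],[0.035,0,0.01,0,0,0],[0.035,0,0.01,0,0,0],[0.035,0,0.011,0,0,0],[0.035,0,0.011,0,0,0],[0,0,0,0,-7,0],[0,0,0,0,-7,0]]])

```text
time: 56.93
ee_pos: [0.6303, 0.3096, 0.0979]
eef_rot: [0.706, 0.04, -0.04, -0.706]
ft_force: [-0.7, 0.4, -0.9]
width: 0.0234
```

Call:
arm_command(targets=[[[0,0,0,0,-7,0],[0,0,0,0,-7,0],[0,0,0,0,-7,0],[0,0,0,0,-7,0],[0,0,0,0,-7,0],[0,0,0,0,-7,0],[0,0,0,0,-7,0],[0,0,0,0,-7,0],[0,0,0,0,-7,0],[0,0,0,0,-7,0],[0,0,0,0,-5.4,0],[0,0,0,0,0,0]]])

```text
time: 57.93
ee_pos: [0.6289, 0.31, 0.0994]
eef_rot: [0.534, 0.463, -0.463, -0.534]
ft_force: [0.0, -0.4, -0.5]
width: 0.0234
```

```bash
python3 plan.py .6289 .3103 .03 81.6
python3 - <<'E'
from h import *
c=cam("side");crop(c,220,90,340,190,6,"r1.png");c=cam("scene");crop(c,340,180,450,260,7,"r2.png")
c=cam("wrist"); cv2.imwrite("pics/r3.png",c["pixels"]); np.savez("r3.npz",**{k:c[k] for k in("R","t","f","cx","cy")})
E
```

```text
t 57.93 p [0.6289 0.31   0.0994] F [ 0.  -0.4 -0.5] w 0.0234
[[0.141, 0.0, -0.99], [0.99, -0.0, 0.141], [-0.0, -1.0, -0.0]] q [-0.37  0.59 -0.22  1.36  0.13  1.2   0.82]
shift tool mm [ 0.3 69.4  0.1] yaw now 81.9
turn deg [ 0.01  0.3  -0.  ]  q7 approx shift after turn mm [ 0.3 69.4  0.1]
turn deg [-1.000e-02 -1.797e+02 -1.000e-02]  q7 approx shift after turn mm [-0.3 69.4 -0.1]
```

View pics/r1.png

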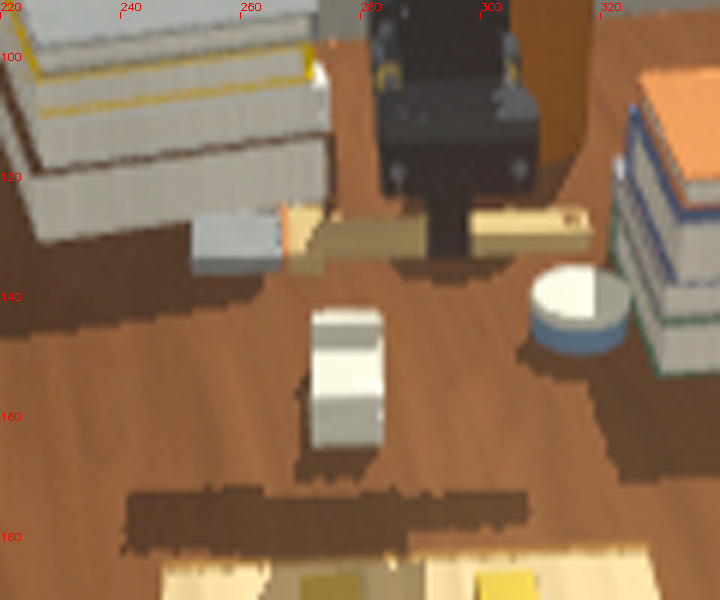

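View pics/r3.png

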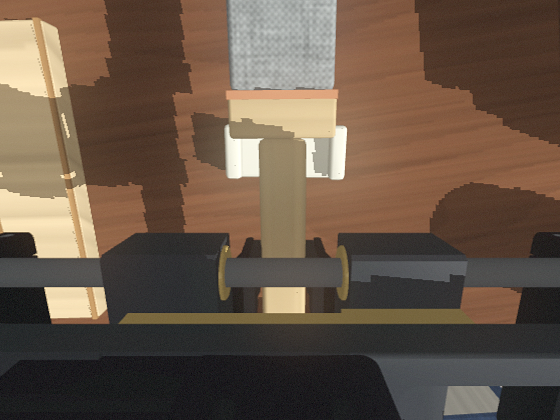

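Run:
```python
from h import *
c=dict(np.load("r3.npz"))
for p in [(227,125),(345,126),(229,178),(343,179)]: print(np.round(p2w(c,*p,.032),4))
h=p2w(c,283,138,.11);print("headstart",h)
```

```text
[0.5494 0.281  0.032 ]
[0.5627 0.3648 0.032 ]
[0.5871 0.2751 0.032 ]
[0.6006 0.3595 0.032 ]
headstart [0.56396517 0.31952775 0.11      ]
```

Call:
arm_command(targets=[[[0.001,0.015,0,0,0,0],[0,0.015,0,0,0,0],[0,0.015,0,0,0,0],[0,0.012,0,0,0,0],[0,0.009,0,0,0,0],[0,0.005,0,0,0,0],[0,0,0,0,0,0],[0,0,0,0,0,0]]])

```text
time: 58.75
ee_pos: [0.6292, 0.3115, 0.028]
eef_rot: [-0.535, -0.462, 0.462, 0.535]
ft_force: [0.2, -0.2, 0.1]
width: 0.0235
```

Run:
```python
from h import *
st()
c=cam("side");crop(c,220,90,340,190,6,"s1.png")
```

```text
t 58.75 p [0.6292 0.3115 0.028 ] F [ 0.2 -0.2  0.1] w 0.0235
[[0.145, 0.0, -0.989], [0.989, 0.0, 0.145], [0.0, -1.0, -0.0]] q [-0.38  0.66 -0.21  1.41  0.15  1.08  0.81]
```

View pics/s1.png

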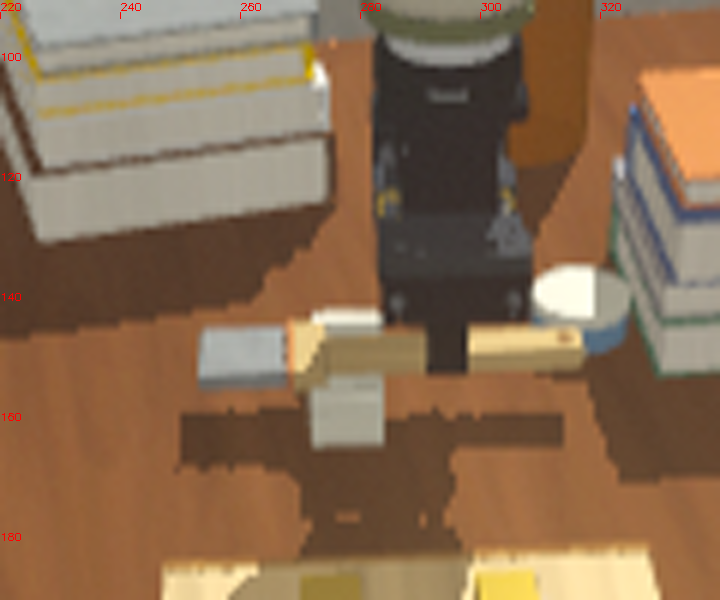

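Call:
arm_command(targets=[[[0,0.0015,0,0,0,0],[0,0.0015,0,0,0,0],[0,0,0,0,0,0],[0,0,0,0,0,0]]])

```text
time: 59.13
ee_pos: [0.6291, 0.3113, 0.025]
eef_rot: [-0.535, -0.462, 0.462, 0.535]
ft_force: [-0.3, 0.4, 0.0]
width: 0.0233
```

Call:
arm_command(targets=[[[0,0.001,0,0,0,0],[0,0,0,0,0,0],[0,0,0,0,0,0]]])

```text
time: 59.38
ee_pos: [0.6292, 0.3114, 0.024]
eef_rot: [0.535, 0.462, -0.462, -0.535]
ft_force: [-0.8, 0.3, 0.1]
width: 0.0238
```

Call:
arm_command(targets=[[[0,0.0005,0,0,0,0],[0,0,0,0,0,0],[0,0,0,0,0,0]]])

```text
time: 59.63
ee_pos: [0.6292, 0.3114, 0.0237]
eef_rot: [0.535, 0.462, -0.462, -0.535]
ft_force: [0.3, -1.1, 3.3]
width: 0.0231
```

Call:
arm_command(targets=[[[0,0,0,0,0,0],[0,0,0,0,0,0],[0,0,0,0,0,0],[0,-0.01,0,0,0,0],[0,-0.02,0,0,0,0],[0,-0.03,0,0,0,0],[0,-0.04,0,0,0,0],[0,-0.04,0,0,0,0],[0,0,0,0,0,0]]], hand=0.5)

```text
time: 60.38
ee_pos: [0.6322, 0.3133, 0.1739]
eef_rot: [0.536, 0.467, -0.458, -0.534]
ft_force: [0.4, 0.3, 2.2]
width: 0.0435
```

Run:
```python
from h import *
st()
c=cam("side");crop(c,220,90,340,190,6,"t1.png");crop(c,230,170,370,280,5,"t4.png");cv2.imwrite("pics/t5.png",c["pixels"]);c=cam("scene");crop(c,340,180,450,260,7,"t2.png");cv2.imwrite("pics/t6.png",c["pixels"])
c=cam("wrist"); cv2.imwrite("pics/t3.png",c["pixels"]); np.savez("t3.npz",**{k:c[k] for k in("R","t","f","cx","cy")})
```

```text
t 60.38 p [0.6322 0.3133 0.1739] F [0.4 0.3 2.2] w 0.0435
[[0.145, 0.011, -0.989], [0.989, 0.007, 0.145], [0.008, -1.0, -0.01]] q [-0.37  0.54 -0.22  1.28  0.12  1.32  0.83]
```

View pics/t3.png

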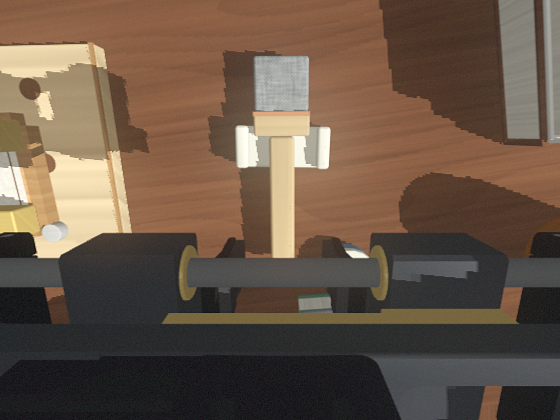

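View pics/t5.png

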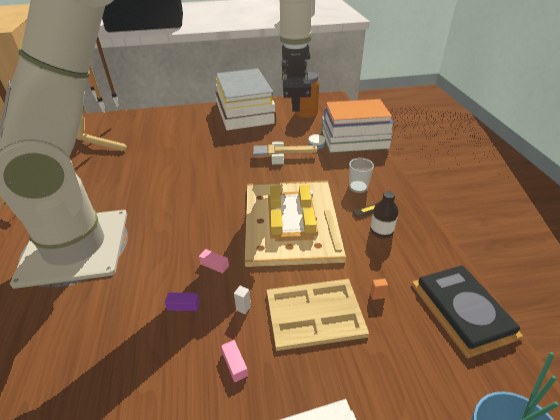

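View pics/t6.png

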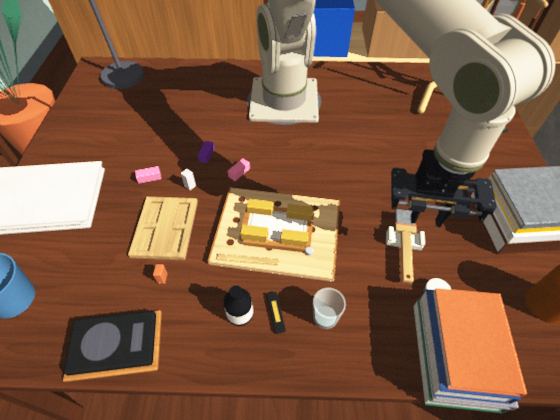

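Run:
```python
from h import *
c=dict(np.load("t3.npz"))
r_=[p2w(c,*p,.032)[:2] for p in [(237,126),(329,127),(238,167),(327,168)]];m=np.mean(r_,0);print("rest",m)
for b in (.034,): print("headstart",p2w(c,282,135.5,b), "head end",p2w(c,281.5,57,b))
```

```text
rest [0.57471994 0.31977972]
headstart [0.56387527 0.32064016 0.034     ] head end [0.49778201 0.32999577 0.034     ]
```

View pics/t1.png

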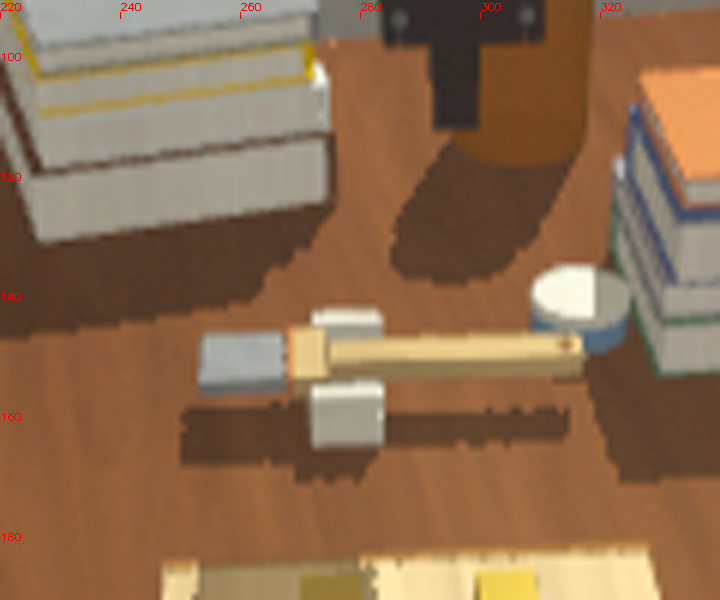

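View pics/t4.png

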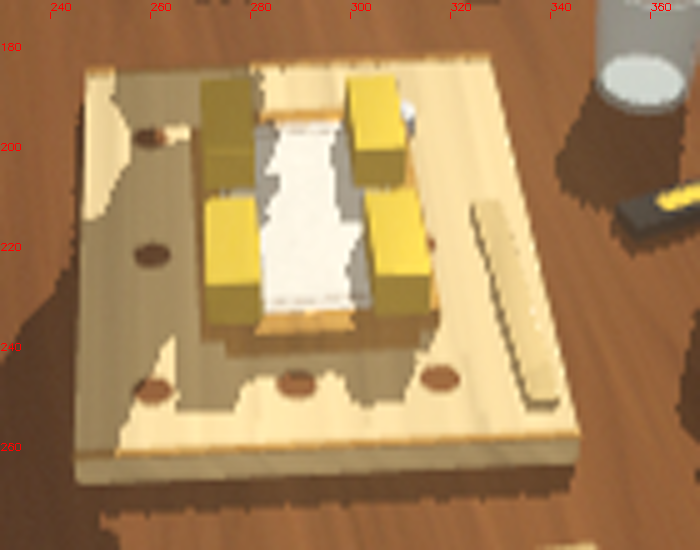

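```bash
python3 plan.py .66 .03 .25 83
```

```text
t 60.53 p [0.6291 0.3114 0.1641] F [ 0.4  0.4 -0.5] w 0.0434
[[0.145, 0.001, -0.989], [0.989, 0.001, 0.145], [0.001, -1.0, -0.001]] q [-0.37  0.54 -0.22  1.29  0.12  1.31  0.83]
shift tool mm [-273.9  -86.   -71.5] yaw now 81.66
turn deg [ 0.05 -1.34  0.04]  q7 approx shift after turn mm [-275.5  -85.9  -65. ]
turn deg [-6.0000e-02  1.7866e+02  7.0000e-02]  q7 approx shift after turn mm [275.5 -85.9  65. ]
```

Call:
arm_command(targets=[[[0,-0.03,0,0,0,0],[0,-0.03,0,0,0,0],[-0.03,-0.026,-0.008,0,0,0],[-0.03,0,-0.008,0,0,0],[-0.03,0,-0.008,0,0,0],[-0.03,0,-0.008,0,0,0],[-0.03,0,-0.008,0,0,0],[-0.03,0,-0.008,0,0,0],[-0.03,0,-0.008,0,0,0],[-0.03,0,-0.008,0,0,0],[-0.034,0,-0.008,0,-1.3,0],[0,0,0,0,0,0]]])

```text
time: 61.53
ee_pos: [0.6604, 0.0199, 0.2475]
eef_rot: [0.533, 0.464, -0.468, -0.531]
ft_force: [-0.1, -2.1, 0.3]
width: 0.0434
```

Call:
arm_command(targets=[[[0,0,0,0,0,0],[0,0,0,0,0,0]]])

```text
time: 61.7
ee_pos: [0.66, 0.0301, 0.2479]
eef_rot: [-0.529, -0.468, 0.469, 0.53]
ft_force: [-0.4, 1.0, 0.1]
width: 0.0433
```

Run:
```python
from h import *
from wts import weights
st()
c=cam("wrist"); cv2.imwrite("pics/u1.png",c["pixels"]); np.savez("u1.npz",**{k:c[k] for k in("R","t","f","cx","cy")})
weights(c,(0,0,560,225),.062)
s=cam("scene");crop(s,200,175,360,285,5,"u2.png");cv2.imwrite("pics/u3.png",s["pixels"])
```

```text
t 61.7 p [0.66   0.0301 0.2479] F [-0.4  1.   0.1] w 0.0433
[[0.123, -0.002, -0.992], [0.992, 0.0, 0.123], [0.0, -1.0, 0.002]] q [-0.02  0.41 -0.14  1.31  0.05  1.43  1.3 ]
[ 0.5925 -0.06  ] [69.8 27.2] 82.9 px [195. 146.]
[0.6035 0.0366] [64.7 27.1] 82.9 px [283. 145.]
[0.5269 0.0485] [65.3 31. ] 82.9 px [285.  70.]
[ 0.5132 -0.0506] [70. 30.] 82.9 px [190.  69.]
```

View pics/u1.png

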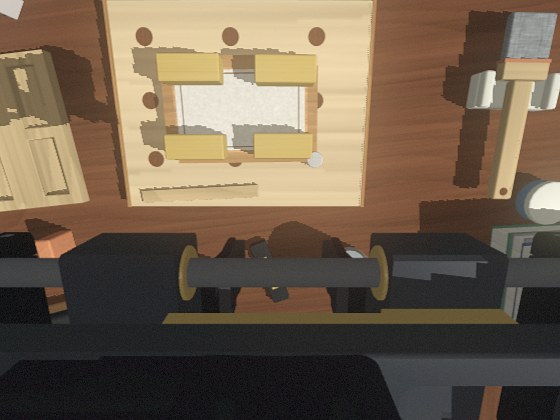

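Run:
```python
from h import *
im=cv2.imread("pics/u1.png");crop({"pixels":im},150,45,335,180,4,"u4.png")
```

```text
(no output)
```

View pics/u4.png

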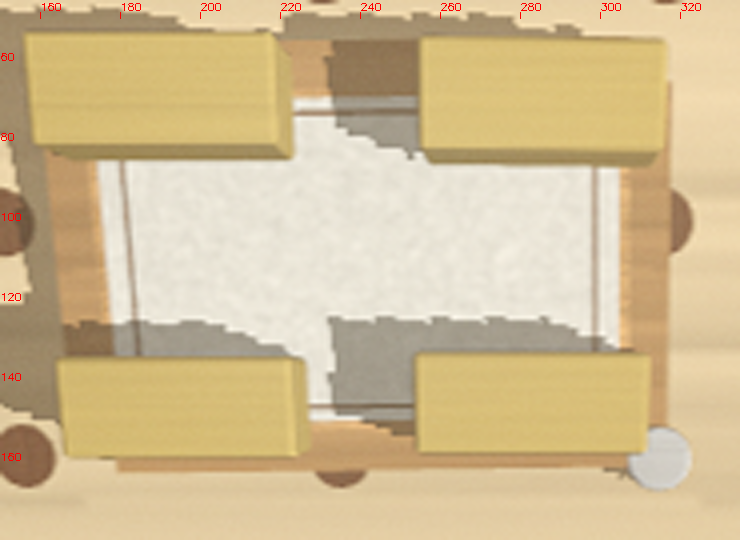

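View pics/u2.png

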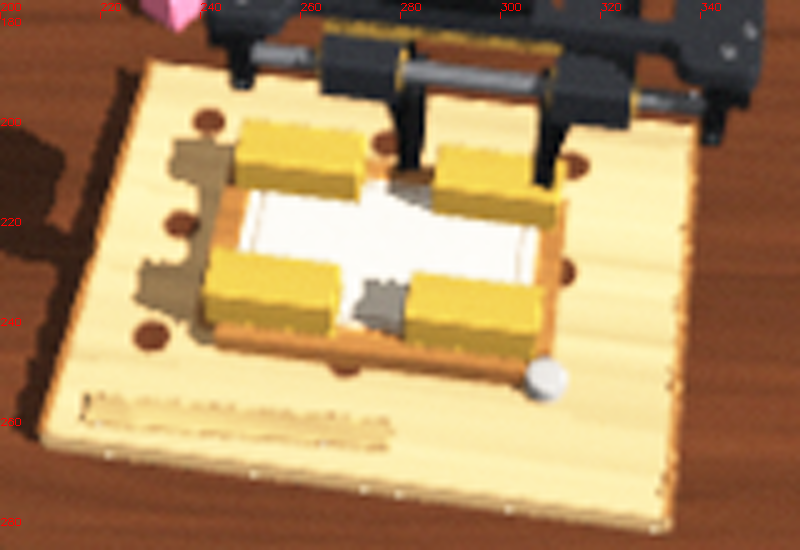

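Run:
```python
from bench import r
print(r.close_job())
```

```text
the job is handed in; nothing more can be done
None
```

The job is done and was handed in at about 62 s of the 208 s allowed. No verdict was reported, so the figures below are my own camera measurements.

**Plaque**
- I pushed the free corner round about the peg, but the plaque drifted about 8 mm off it. I closed the gap with three small nudges before any weight went on.
- Before the weights it measured about 0.01 rad from square, with its corner about 2 mm from the peg axis. The last wrist picture agreed with this.
- One of those nudges jammed against the peg with about 21 N, under the 40 N limit, and moved nothing. I backed off and came at it from the side.

**Weights**
- All four weights lie flat on the plaque, lengthwise along the long edges, each within about 4 mm of its corner spot.
- The one at the -x -y corner was knocked onto the board partway through. I picked it up and put it back.

**Brush**
- It lies in the saddle with its neck about 2 mm from the centre, in line with the rest's x axis to within a few degrees. It looks level in the side view; I did not measure the tilt.

**Checks that disagreed**
- The cameras differ by about 4 mm from one another, so I used the close wrist views for the final numbers.
- The side view's automatic plaque reading failed in the last pushes because of shadow and blocked views, so I ignored it.
- The other items look unmoved in the pictures; I did not measure them.

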